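# Hang the washed grater drum on its stand with the rod

### The job

The grater drum lying in the drip tray has sharp teeth, so never touch it with the gripper: take the rod off its stand by the black handle, thread it through the drum's bore, and lift and carry the drum on it. Lay the rod back in the stand's two notches with the drum hanging between the posts, and with the drum on it press the rod lengthwise, gently, until the tip has pushed the stand's stiff stop fully home. Let go, and leave the jar, bowl and box grater alone.

Things in the scene. Friction and masses are not known exactly. Their poses are not given: they have to be found in the camera images.
- stand: Fixed metal stand, base 80 x 245 mm. Origin: underside, midway between its 2 posts; +y runs from handle side to stop side. Posts at y = -55 and +55 mm (12 mm thick, 44 wide, tops at z 103) have open-topped notches, 11 mm wide at the bottom (z 80), 26 at the top; a seated rod's axis is at x 0, z 85 mm. The stop is beyond the +y post. Rod must not press stand or stop with over 22 N.
- stop (a joint): Black disc, 26 mm across, facing the seated rod's tip at z 85 mm on the stand. Slides along the stand's +y: 0 = out, 0.012 m = home, a hard end. Moves stiffly, about 7 N, and stays where left. Its carrier is clamped differently each time: the face starts anywhere from y = 86 to 110 mm of the stand, not measured, so home must be felt: a steady 7 to 8 N, then a steep rise.
- rod: Origin: middle of handle, on the axis; +y points along the axis to the tip. Square black handle 20 x 20 x 80 mm (y -40 to 40); round steel shaft 10 mm thick, y 40 to 227 mm, last 8 mm tapered to 5 mm. 115 g, balanced at y 105 mm. Starts level in the stand's notches, axis at z 85 mm, handle flats upright, handle outside the -y post, origin at y about -147 mm of the stand, tip clear of the stop.
- drum: Sharp steel grater drum: hollow cylinder 64 mm in diameter, 64 mm long, lying on its side. Origin: its centre; y is its axis. Each end is a 6 mm disc with a central 18 mm hole (the bore; hollow between). 90 to 140 g. It lies on the tray, axis at z 38 mm, and is threaded from its -y end. The rod must not press it with over 15 N.
- tray: Fixed white drip tray 100 x 100 mm, floor 6 mm thick; origin under its centre, y along the drum's axis. Two low ribs (top z 14 mm) keep the drum from rolling; a cross rib (y 34 to 40 mm, top z 24 mm) keeps it from sliding to +y. The -y side is open; the bore is above all ribs.
- jar: Bystander: closed amber glass jar, 70 mm across, 120 mm tall, origin under its centre.
- bowl: Bystander: white bowl, 130 mm across, 50 mm tall, origin under its centre.
- grater: Bystander: box grater 75 x 100 x 200 mm tall, origin under its centre.
Not all that is in view belongs to the job. Of the things shaped like the drum, the steel one is meant.

How it is judged:
By the outcome, as a careful person would: the job done as asked, in the order asked, and still so for the second after the job is handed in, with the robot touching nothing.
It also fails if it takes over 62 s, if anything falls off the work surface, if the arm or the gripper's body presses on something with over 40 N, if the wrist force passes 120 N, or if a joint passes its speed limit or range.

### The arm

A 6-joint arm with a two-finger parallel gripper is mounted at the origin on the work surface. World frame = base frame: x ahead of the robot, y to its left, z up, the work surface at z = 0. Lengths are in m, angles in rad, forces in N, time in s.
With the tool pointing down it reaches from about 0.35 to 0.775 m from the base axis. Payload 5.5 kg.
Tool frame: the origin (TCP) lies on the centre line of the jaws, within the pads' length; the fingertips stand 17 mm ahead of it and the grasp point (between the pads) lies 2 mm behind it; z points along the fingers, y is the direction in which the jaws open and shut (so a half turn about z gives the same grasp; the last joint's range is limited). The gripper opens to 85 mm and grips with 20 to 120 N. Pads are 22 mm wide; open, the fingers measure 114 mm over their backs; the gripper's body (76 mm by 85 mm) begins 54 mm behind the grasp point. The pads swing forward as they close: fully open they stand 13 mm farther back than shut.
Start: joints at [-1.45, 0.313, 0.046, 1.304, 0, 1.431], TCP at [0.148, -0.556, 0.248] pointing down, gripper open.
Joint ranges: [-2.76, 2.76], [-0.86, 1.69], [-1.03, 1.26], [-2.2, 2.34], [-1.47, 1.5], [-3.14, 3.14]. Speed limits (rad/s): [2.57, 2.57, 3.14, 3.14, 3.14, 3.14].

### API

Orientations are given as a unit quaternion [w, x, y, z].
In Python, from workcell import env gives the robot as it stands.
- The arm moves only by the tool servo_tool, never from a script. Its argument "increments" is a list of rows, each an object of numbers: "claw": the closure, from 0 (fully open) to 1 (shut); "x", "y", "z": the shift along the world's x, y, z in units of 25 mm (1.0 is 25 mm); "ax", "ay", "az": the turn, a rotation vector about the world's x, y, z in units of 8 degrees (1.0 is 8 degrees). A call has 1 to 5 rows; each row shifts and turns the commanded pose from where the row before left it; what a row does not reach is not made up. A row lasts 1/10 s, in which the tool goes at most 50 mm and 8.59 degrees, less where a joint would pass 70% of its speed; a pose out of reach is approached as far as the arm can. A call is refused whole if a number of a shift passes 1 or a number of a turn 1, either way. A call with a gripper value outside its range is refused whole. The fingers move at their own pace and stop on an object; "newtons" is the grip in N (left out, the last holds). Time passes only in rows, so rows that do not move let the fingers close. It gives the time, the measured TCP pose, the force and the opening at its end, in the units of the state.
- env.get_state(): the state, without advancing time (a new reading comes with each control period).
- env.read_camera(name): name is "side" or "top"; returns the picture (384x512x3 uint8, red, green, blue); there is no depth.
- env.calibration(name): a dict with "K" (3x3 intrinsics, pixels), "world_to_cam" (4x4, takes a point from world to camera coordinates). Camera axes: x right, y down, z forward; pixel columns grow to the right and rows downward; lengths in m; the calibration is good to about 2 mm. A picture is of the moment at which its call begins. calibration takes no time and is no camera call.
- env.hand_in(): hands the job in, once; it reports no verdict.
The state is a dict: "clock": time; "joint_pos": joint angles; "qvel": joint speeds; "tau": joint torques, N m; "tcp_pos": TCP position; "orientation": TCP orientation; "wrist_force": force on the tool from outside, world axes, zero at the start; "ft_torque": the same for the moment, N m; "finger_gap": finger opening in m.
Only numpy, scipy, OpenCV 4.12 (cv2) and the standard library are available. Lean on these libraries where they do the work, as an engineer would, in place of code of your own. Each camera call takes 0.05 s, during which the arm holds its last target.

## Working session

There is one attempt and no reset: what is moved stays moved. The work goes in short steps, Python scripts to look and compute and a tool call to move; the robot and the scene stay as the last step left them, time stands still between calls to the robot, and variables do not carry over. Pictures are saved under pics/ and viewed, and the job is handed in when it is done.

Besides the shell and the picture viewer there is one more tool, called after "Call:" by a JSON object that holds its "fn" and its "kwargs". servo_tool: Moves the arm, as the interface text tells. Its arguments: {"type":"object","properties":{"increments":{"type":"array"},"newtons":{"type":"number"}},"required":["increments"]}

```bash
mkdir -p pics; ls; python3 - <<'E'
from workcell import env
import cv2
for n in ("side","top"):
    im=env.read_camera(n); cv2.imwrite(f"pics/{n}0.png",im[:,:,::-1])
    c=env.calibration(n); print(n,c["K"],c["world_to_cam"])
print(env.get_state())
E
```

```text
pics
side [[392.79608236   0.         255.46167231]
 [  0.         392.79608236 188.15620384]
 [  0.           0.           1.        ]] [[ 0.99432959 -0.10592885  0.00936691 -0.56322439]
 [-0.0613611  -0.64345373 -0.7630217   0.07573093]
 [ 0.08685318  0.75812029 -0.646305    1.15686481]
 [ 0.          0.          0.          1.        ]]
top [[442.07571668   0.         259.98487968]
 [  0.         442.07571668 186.58508314]
 [  0.           0.           1.        ]] [[-0.00677673 -0.99995526 -0.00660028 -0.04628112]
 [-0.97669619  0.00803477 -0.21447608  0.5781831 ]
 [ 0.21451952  0.00499302 -0.97670694  1.16173347]
 [ 0.          0.          0.          1.        ]]
{'clock': 0.1, 'joint_pos': array([-1.44962355e+00,  3.13935303e-01,  4.50786122e-02,  1.30357518e+00,
        3.34652028e-05,  1.43120607e+00]), 'qvel': array([ 5.78517607e-05, -1.09006615e-03,  3.07133723e-03,  1.04973354e-03,
        8.63565288e-04,  2.06824701e-03]), 'tau': array([ 1.97687601e-03, -4.81725204e+01,  2.99243402e+01,  1.27571222e-02,
       -1.43459451e-04, -1.28473965e-05]), 'tcp_pos': array([ 0.14819909, -0.55513657,  0.2474866 ]), 'orientation': array([-8.17581806e-04,  9.91512034e-01,  1.30012374e-01,  2.42624170e-05]), 'wrist_force': array([ 0.39978149,  0.74537565, -1.0976057 ]), 'ft_torque': array([ 0.03041683, -0.03410539, -0.00282362]), 'finger_gap': 0.08507698776142363}
```

View pics/side0.png

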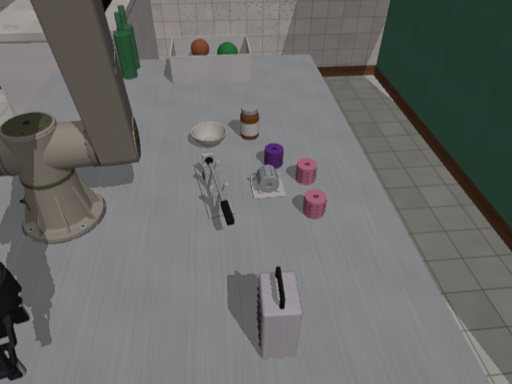

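View pics/top0.png

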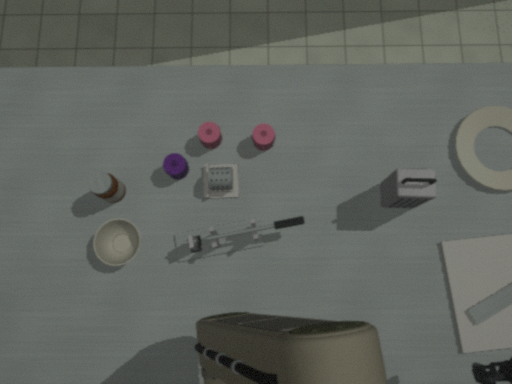

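The views show the stand and rod near top pixel (245,232), with the handle at (288,222). The steel drum on its tray is at (221,180), the bowl at (117,243), the jar at (108,187) and the box grater at (408,188). I'll zoom in.

```bash
python3 - <<'E'
import cv2
t=cv2.imread("pics/top0.png"); s=cv2.imread("pics/side0.png")
cv2.imwrite("pics/topz.png",cv2.resize(t[155:275,160:320],(800,600),interpolation=cv2.INTER_CUBIC))
cv2.imwrite("pics/sidez.png",cv2.resize(s[140:240,180:310],None,fx=6,fy=6,interpolation=cv2.INTER_CUBIC))
E
```

```text
(no output)
```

View pics/topz.png

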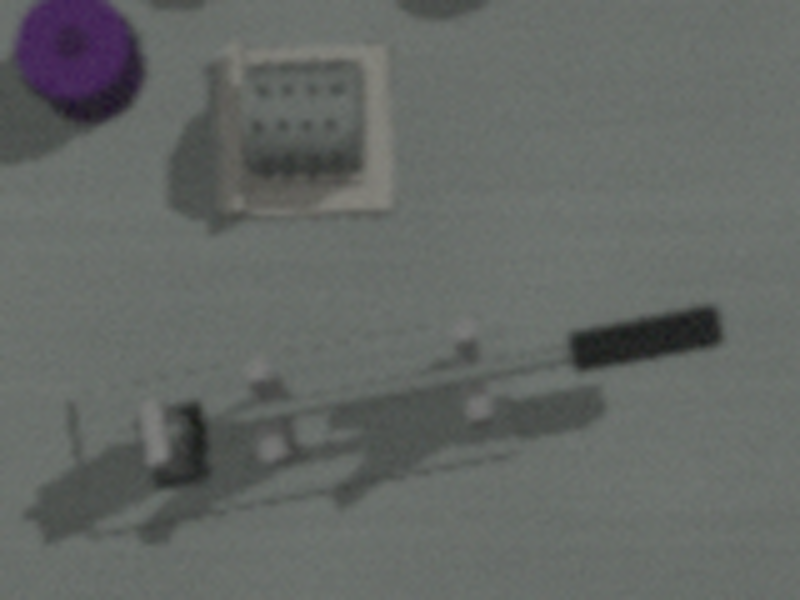

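View pics/sidez.png

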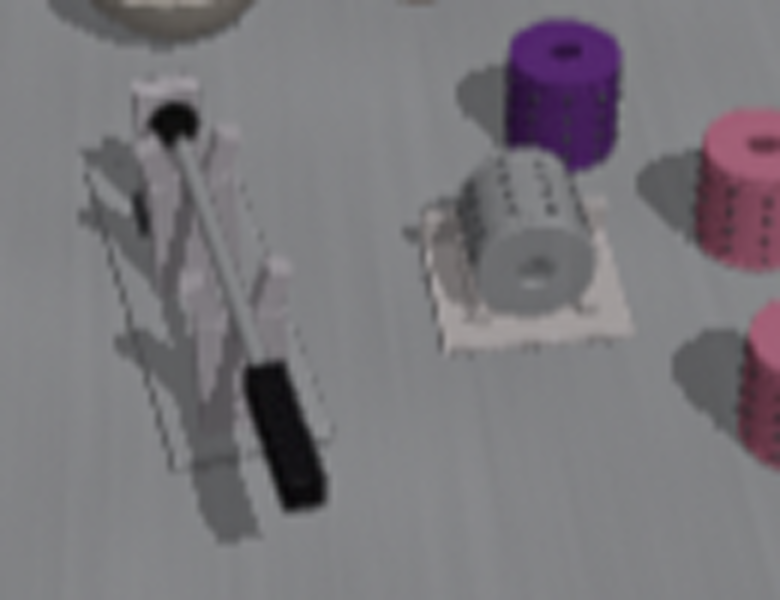

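```bash
cat > h.py <<'E'
import numpy as np, cv2
from scipy.optimize import least_squares
from workcell import env
C={n:env.calibration(n) for n in("side","top")}
def proj(n,P):
    c=C[n];T=np.array(c["world_to_cam"]);P=np.atleast_2d(P)
    q=(T[:3,:3]@P.T).T+T[:3,3];q=q@np.array(c["K"]).T
    return q[:,:2]/q[:,2:]
def onplane(n,uv,z):
    c=C[n];T=np.array(c["world_to_cam"]);R=T[:3,:3];o=-R.T@T[:3,3]
    d=R.T@np.linalg.inv(c["K"])@np.array([uv[0],uv[1],1.]);return o+d*(z-o[2])/d[2]
def zt(p):return((p[0]+.5)/5-.5+160,(p[1]+.5)/5-.5+155)
def zs(p):return((p[0]+.5)/6-.5+180,(p[1]+.5)/6-.5+140)
def tf(p,L):
    c,s=np.cos(p[2]),np.sin(p[2]);L=np.asarray(L,float)
    return np.c_[p[0]+c*L[:,0]-s*L[:,1],p[1]+s*L[:,0]+c*L[:,1],L[:,2]]
def fit(obs,x0):
    # obs: list (cam,pix,local)
    def r(p):
        return np.concatenate([proj(n,tf(p,[l]))[0]-px for n,px,l in obs])
    s=least_squares(r,x0,loss='soft_l1');return s.x,r(s.x).reshape(-1,2)
E
python3 - <<'E'
from h import *
np.set_printoptions(precision=4,suppress=True)
o=[("top",zt(p),l) for p,l in [((260,372),(.0175,.055,.103)),((272,447),(-.0175,.055,.103)),((466,332),(.0175,-.055,.103)),((480,405),(-.0175,-.055,.103))]]
o+=[("side",zs(p),l) for p,l in [((157,142),(-.0175,.055,.103)),((226,130),(.0175,.055,.103)),((200,287),(-.0175,-.055,.103)),((275,262),(.0175,-.055,.103)),
 ((175,470),(-.04,-.1225,.002)),((330,437),(.04,-.1225,.002))]]
p,r=fit(o,[.5,0,.15]);print("stand",p,np.degrees(p[2]));print(r)
st=p
o=[("top",zt(p),l) for p,l in [((388,45),(.05,-.05,.006)),((392,210),(-.05,-.05,.006))]]
o+=[("side",zs(p),l) for p,l in [((420,212),(-.05,.05,.006)),((632,330),(.05,-.05,.006)),((448,352),(-.05,-.05,.006)),((537,266),(0,-.032,.038)),]]
p,r=fit(o,[.6,0,0]);print("tray",p,np.degrees(p[2]));print(r)
# handle corners
for q in [(570,335),(715,308),(722,345),(580,368)]:
    w=onplane("top",zt(q),.095);print(w, tf([0,0,-st[2]],[w-np.r_[st[:2],0]]))
for q in [(247,370),(285,362),(285,510),(325,497)]:
    w=onplane("side",zs(q),.095);print(w, tf([0,0,-st[2]],[w-np.r_[st[:2],0]]))
for l in([243,70],[363,70],[243,175],[363,175]): print('drum',onplane("top",zt(l),.055))
E
```

```text
stand [0.4475 0.0203 0.1533] 8.782788596445839
[[-0.1837 -0.101 ]
 [-0.757  -1.8793]
 [ 0.04    1.2171]
 [-0.671  -0.2394]
 [-0.3205 -0.048 ]
 [-0.3442  0.2622]
 [-1.0969 -1.4523]
 [-1.3225  0.7561]
 [ 1.6038 11.5084]
 [ 3.3464 11.9909]]
tray [0.6103 0.065  0.0242] 1.3885268867054024
[[-0.0553 -0.525 ]
 [-0.1654 -0.1092]
 [-0.0157  2.1443]
 [ 0.3629  0.0321]
 [-0.8378 -1.0856]
 [-0.249   0.3407]]
[ 0.4755 -0.0862  0.095 ] [[ 0.0114 -0.1095  0.095 ]]
[ 0.4893 -0.1633  0.095 ] [[ 0.0133 -0.1879  0.095 ]]
[ 0.4695 -0.1665  0.095 ] [[-0.0067 -0.188   0.095 ]]
[ 0.4579 -0.0912  0.095 ] [[-0.0067 -0.1118  0.095 ]]
[ 0.4609 -0.094   0.095 ] [[-0.0042 -0.1151  0.095 ]]
[ 0.4783 -0.0903  0.095 ] [[ 0.0136 -0.114   0.095 ]]
[ 0.4735 -0.1838  0.095 ] [[-0.0055 -0.2057  0.095 ]]
[ 0.4908 -0.1778  0.095 ] [[ 0.0126 -0.2024  0.095 ]]
drum [0.6325 0.0948 0.055 ]
drum [0.6319 0.0272 0.055 ]
drum [0.5721 0.0937 0.055 ]
drum [0.5715 0.0268 0.055 ]
```

```bash
python3 - <<'E'
from h import *
np.set_printoptions(precision=4,suppress=True)
for n in("top","side"):
    a=np.mean([env.read_camera(n).astype(float) for _ in range(6)],0); np.save(n+"avg.npy",a)
o=[("top",zt(p),l) for p,l in [((260,372),(.0175,.055,.103)),((272,447),(-.0175,.055,.103)),((466,332),(.0175,-.055,.103)),((480,405),(-.0175,-.055,.103))]]
o+=[("side",zs(p),l) for p,l in [((157,142),(-.0175,.055,.103)),((226,130),(.0175,.055,.103)),((200,287),(-.0175,-.055,.103)),((275,262),(.0175,-.055,.103)),]]
# rod axis via handle centre line
for q,y in [((575,352),-.107),((718,326),-.187)]: o.append(("top",zt(q),(0,y,.095)))
st,r=fit(o,[.5,0,.15]);print(st,np.degrees(st[2]));print(r)
def box(x0,x1,y0,y1,z):return [(x0,y0,z),(x1,y0,z),(x1,y1,z),(x0,y1,z)]
tr=[.6103,.065,.0242]
polys=[]
for s in(-1,1):
  for x in((-.022,-.013),(.013,.022)): polys.append((st,box(*x,s*.055-.006,s*.055+.006,.103)))
polys.append((st,box(-.01,.01,-.187,-.107,.095)))
polys.append((st,[(0,-.107,.085),(0,.08,.085)]))
polys.append((tr,box(-.05,.05,-.05,.05,.006)))
polys.append((tr,box(-.05,.05,.034,.04,.024)))
th=np.linspace(0,2*np.pi,24,endpoint=False)
for e in(-.036,.028): polys.append((tr,[(.032*np.cos(a),e,.038+.032*np.sin(a)) for a in th]))
for n,(u0,v0,w,h),f in(("top",(180,155,130,100),6),("side",(180,140,130,100),6)):
    a=np.load(n+"avg.npy")[v0:v0+h,u0:u0+w]
    a=cv2.resize(np.clip(a*1.4,0,255).astype(np.uint8),None,fx=f,fy=f,interpolation=cv2.INTER_CUBIC)[:,:,::-1].copy()
    cv2.imwrite(f"pics/{n}_raw1.png",a)
    for p,l in polys:
        q=(proj(n,tf(p,l))-[u0,v0]+.5)*f-.5
        cv2.polylines(a,[np.round(q).astype(np.int32)],True,(0,255,0),1)
    cv2.imwrite(f"pics/{n}_ov1.png",a)
E
```

```text
[0.4483 0.0191 0.1723] 9.872384432603146
[[ 0.2106 -0.0175]
 [-0.1075 -1.8381]
 [ 0.3036  0.521 ]
 [-0.1554 -0.9876]
 [-0.3552  0.2901]
 [-0.4087  0.4697]
 [-0.389  -1.185 ]
 [-0.6588  0.8744]
 [-0.9075 -0.091 ]
 [ 0.1761 -0.2702]]
```

View pics/top_ov1.png

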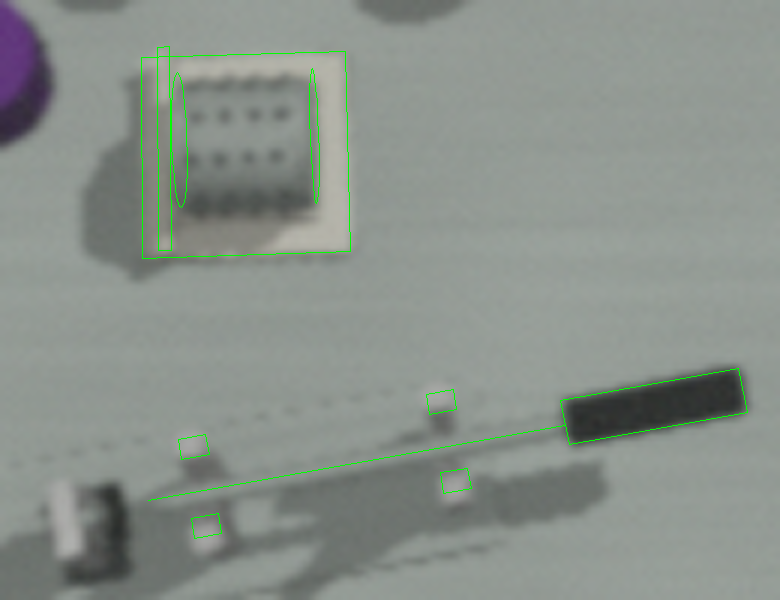

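View pics/side_ov1.png

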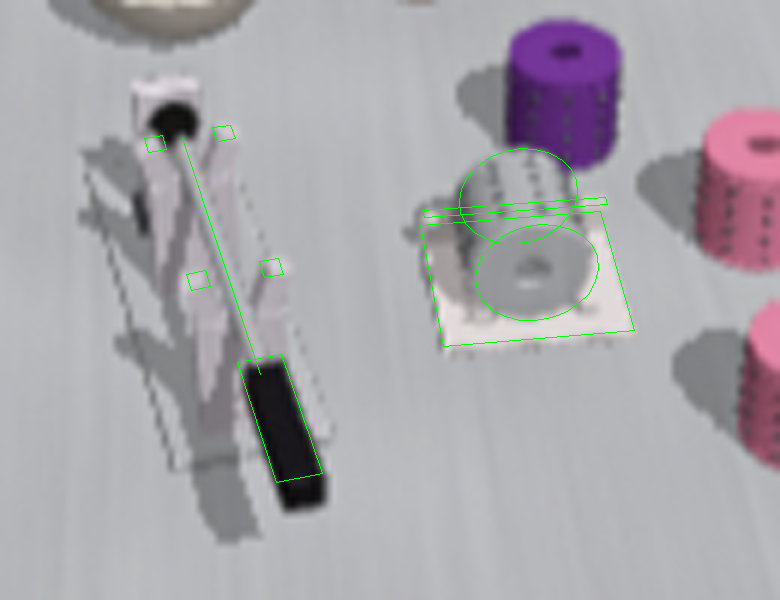

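View pics/side_raw1.png

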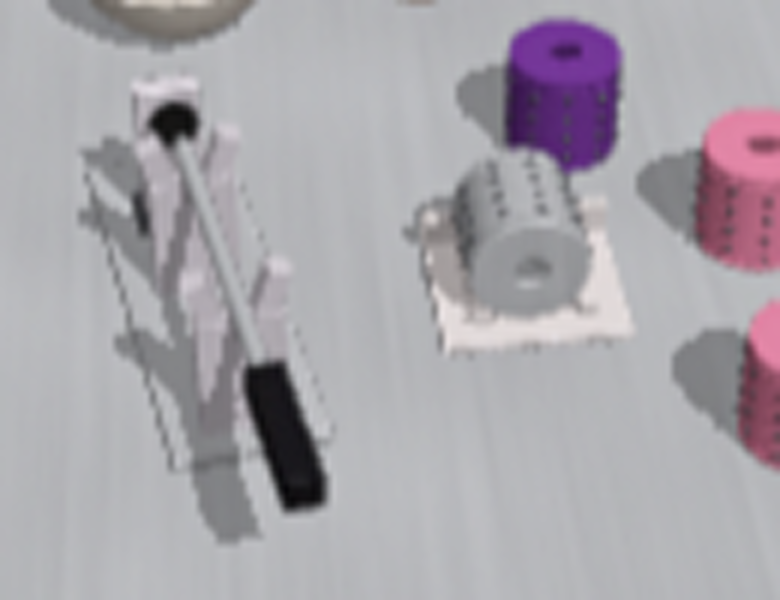

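View pics/top_raw1.png

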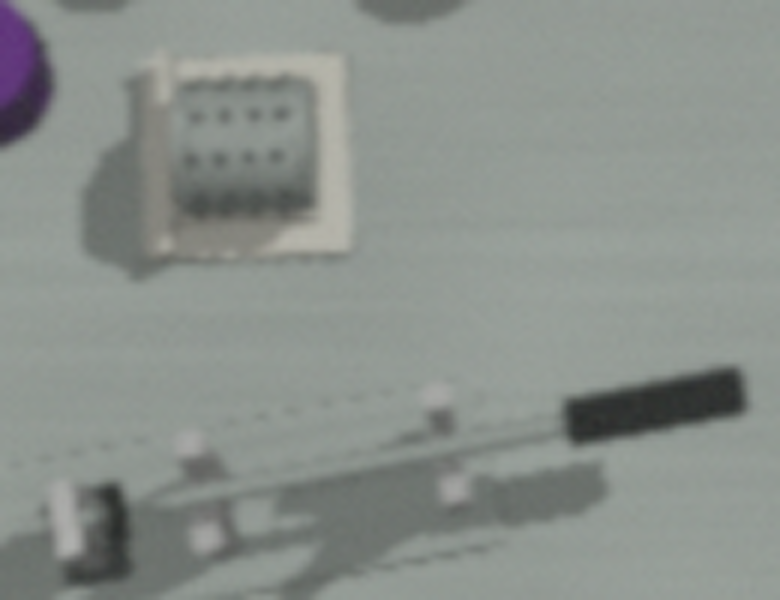

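```bash
python3 - <<'E'
from h import *
np.set_printoptions(precision=4,suppress=True)
a=np.load("topavg.npy")
hsv=cv2.cvtColor(a.astype(np.uint8),cv2.COLOR_RGB2HSV)
for n in("top","side"):
    a=np.load(n+"avg.npy");m=(a[...,2]>a[...,1]*1.7)&(a[...,2]>a[...,0]*1.1)
    v,u=np.where(m);print(n,u.min(),u.max(),v.min(),v.max(),len(u))
print("purple top z.064", onplane("top",(175,160),.064))
for z in(.064,):
    # hole center in top zoom
    print(onplane("side",zs((566,50)),z))
st=[.4483,.0191,.1723]
def loc(w): return tf([0,0,-st[2]],[w-np.r_[st[:2],0]])
f=lambda p:((p[0]+.5)/6-.5+180,(p[1]+.5)/6-.5+155)
for p in[(125,490),(125,530),(128,575),(118,485),(80,488)]: print(p,loc(onplane("top",f(p),.085)))
print("side disc",loc(onplane("side",zs((174,121)),.085)), "tip",loc(onplane("side",zs((183,140)),.085)))
for n in C:
    T=C[n]["world_to_cam"];print(n,-T[:3,:3].T@T[:3,3])
E
python3 -c "
import cv2
t=cv2.imread('pics/top0.png');cv2.imwrite('pics/tz2.png',cv2.resize(t[145:260,80:250],None,fx=4.7,fy=4.7,interpolation=cv2.INTER_CUBIC))"
```

```text
top 164 185 154 174 360
side 265 282 144 168 370
purple top z.064 [0.6559 0.1874 0.064 ]
[0.6482 0.1894 0.064 ]
(125, 490) [[0.0064 0.0894 0.085 ]]
(125, 530) [[-0.0111  0.0921  0.085 ]]
(128, 575) [[-0.0308  0.0937  0.085 ]]
(118, 485) [[0.0091 0.0922 0.085 ]]
(80, 488) [[0.0108 0.1089 0.085 ]]
side disc [[-0.0012  0.0961  0.085 ]] tip [[0.0002 0.0786 0.085 ]]
side [ 0.4642 -0.888   0.8107]
top [ 0.3152 -0.0567  1.2584]
```

View pics/tz2.png

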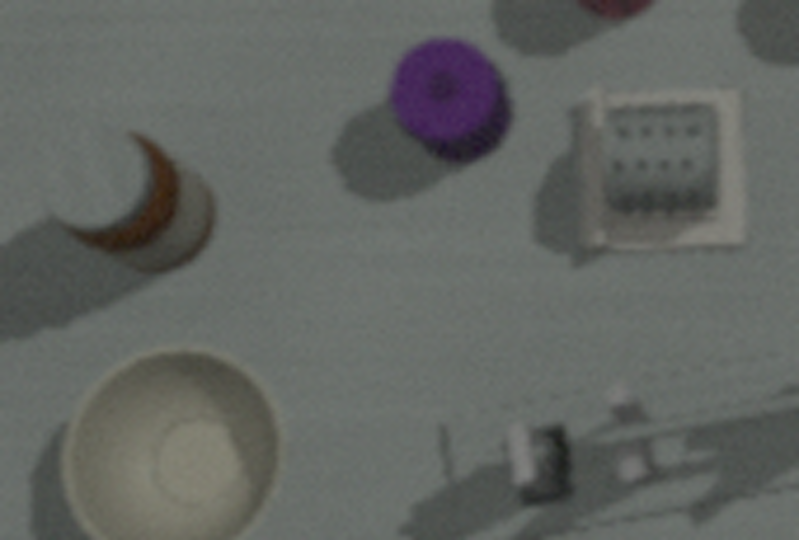

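Call:
{"fn": "servo_tool", "kwargs": {"increments": [{"claw": 0,"x": 0.7,"y": 0.95,"z": -0.1,"az": 0.58},{"claw": 0,"x": 0.7,"y": 0.95,"z": -0.1,"az": 0.58},{"claw": 0,"x": 0.7,"y": 0.95,"z": -0.1,"az": 0.58},{"claw": 0,"x": 0.7,"y": 0.95,"z": -0.1,"az": 0.58},{"claw": 0,"x": 0.7,"y": 0.95,"z": -0.1,"az": 0.58}], "newtons": 100}}

```text
schema error: expected keys claw, x, y, z, ax, ay, az
```

Call:
{"fn": "servo_tool", "kwargs": {"increments": [{"claw": 0,"x": 0.7,"y": 0.95,"z": -0.1,"az": 0.58},{"claw": 0,"x": 0.7,"y": 0.95,"z": -0.1,"az": 0.58},{"claw": 0,"x": 0.7,"y": 0.95,"z": -0.1,"az": 0.58},{"claw": 0,"x": 0.7,"y": 0.95,"z": -0.1,"az": 0.58},{"claw": 0,"x": 0.7,"y": 0.95,"z": -0.1,"az": 0.58}]}}

```text
schema error: expected keys claw, x, y, z, ax, ay, az
```

Call:
{"fn": "servo_tool", "kwargs": {"increments": [{"claw": 0,"x": 0.7,"y": 0.95,"z": -0.1,"az": 0.58},{"claw": 0,"x": 0.7,"y": 0.95,"z": -0.1,"az": 0.58},{"claw": 0,"x": 0.7,"y": 0.95,"z": -0.1,"az": 0.58},{"claw": 0,"x": 0.7,"y": 0.95,"z": -0.1,"az": 0.58},{"claw": 0,"x": 0.7,"y": 0.95,"z": -0.1,"az": 0.58}]}}

```text
schema error: expected keys claw, x, y, z, ax, ay, az
```

All keys are required in each row.

Call:
{"fn": "servo_tool", "kwargs": {"increments": [{"claw": 0,"x": 0.7,"y": 0.95,"z": -0.1,"ax": 0,"ay": 0,"az": 0.58},{"claw": 0,"x": 0.7,"y": 0.95,"z": -0.1,"ax": 0,"ay": 0,"az": 0.58},{"claw": 0,"x": 0.7,"y": 0.95,"z": -0.1,"ax": 0,"ay": 0,"az": 0.58},{"claw": 0,"x": 0.7,"y": 0.95,"z": -0.1,"ax": 0,"ay": 0,"az": 0.58},{"claw": 0,"x": 0.7,"y": 0.95,"z": -0.1,"ax": 0,"ay": 0,"az": 0.58}], "newtons": 100}}

```text
clock: 1.2
tcp_pos: [0.2363, -0.4359, 0.2358]
orientation: [0.0, 0.945, 0.328, 0.0]
wrist_force: [0.5, -0.4, -0.5]
finger_gap: 0.0853
```

Call:
{"fn": "servo_tool", "kwargs": {"increments": [{"claw": 0,"x": 0.7,"y": 0.95,"z": -0.1,"ax": 0,"ay": 0,"az": 0.58},{"claw": 0,"x": 0.7,"y": 0.95,"z": -0.1,"ax": 0,"ay": 0,"az": 0.58},{"claw": 0,"x": 0.7,"y": 0.95,"z": -0.1,"ax": 0,"ay": 0,"az": 0.58},{"claw": 0,"x": 0.7,"y": 0.95,"z": -0.1,"ax": 0,"ay": 0,"az": 0.58},{"claw": 0,"x": 0.7,"y": 0.95,"z": -0.1,"ax": 0,"ay": 0,"az": 0.58}]}}

```text
clock: 1.7
tcp_pos: [0.3238, -0.3171, 0.2234]
orientation: [0.0, 0.859, 0.511, 0.0]
wrist_force: [0.3, 0.7, 0.2]
finger_gap: 0.0854
```

Call:
{"fn": "servo_tool", "kwargs": {"increments": [{"claw": 0,"x": 0.7,"y": 0.95,"z": -0.1,"ax": 0,"ay": 0,"az": 0.58},{"claw": 0,"x": 0.7,"y": 0.95,"z": -0.1,"ax": 0,"ay": 0,"az": 0.58},{"claw": 0,"x": 0.7,"y": 0.95,"z": -0.1,"ax": 0,"ay": 0,"az": 0.58},{"claw": 0,"x": 0.7,"y": 0.95,"z": -0.1,"ax": 0,"ay": 0,"az": 0.58},{"claw": 0,"x": 0.7,"y": 0.95,"z": -0.1,"ax": 0,"ay": 0,"az": 0.58}]}}

```text
clock: 2.2
tcp_pos: [0.4114, -0.1983, 0.2109]
orientation: [0.0, 0.739, 0.674, 0.0]
wrist_force: [1.1, -0.3, -0.2]
finger_gap: 0.0854
```

Call:
{"fn": "servo_tool", "kwargs": {"increments": [{"claw": 0,"x": 0.6,"y": 0.84,"z": -0.3,"ax": 0,"ay": 0,"az": 0.46},{"claw": 0,"x": 0.6,"y": 0.84,"z": -0.3,"ax": 0,"ay": 0,"az": 0.47},{"claw": 0,"x": 0.6,"y": 0.84,"z": -0.3,"ax": 0,"ay": 0,"az": 0.46},{"claw": 0,"x": 0.6,"y": 0.84,"z": -0.3,"ax": 0,"ay": 0,"az": 0.47},{"claw": 0,"x": 0,"y": 0,"z": -0.8,"ax": 0,"ay": 0,"az": 0}]}}

```text
clock: 2.7
tcp_pos: [0.4734, -0.1138, 0.1619]
orientation: [0.002, 0.645, 0.764, 0.001]
wrist_force: [0.2, -1.6, 0.5]
finger_gap: 0.0853
```

```bash
python3 - <<'E'
from h import *
for n,(u0,v0,w,h) in(("top",(180,155,130,100)),("side",(180,100,130,130))):
    a=np.mean([env.read_camera(n).astype(float) for _ in range(2)],0)[v0:v0+h,u0:u0+w]
    f=6 if n=="top" else 4.6
    cv2.imwrite(f"pics/{n}2.png",cv2.resize(np.clip(a*1.4,0,255).astype(np.uint8),None,fx=f,fy=f,interpolation=cv2.INTER_CUBIC)[:,:,::-1])
s=env.get_state();print(s["tcp_pos"],s["orientation"])
E
```

```text
[ 0.47035108 -0.11522462  0.16085154] [-4.67375074e-04  6.46666139e-01  7.62773005e-01 -1.69391642e-04]
```

View pics/top2.png

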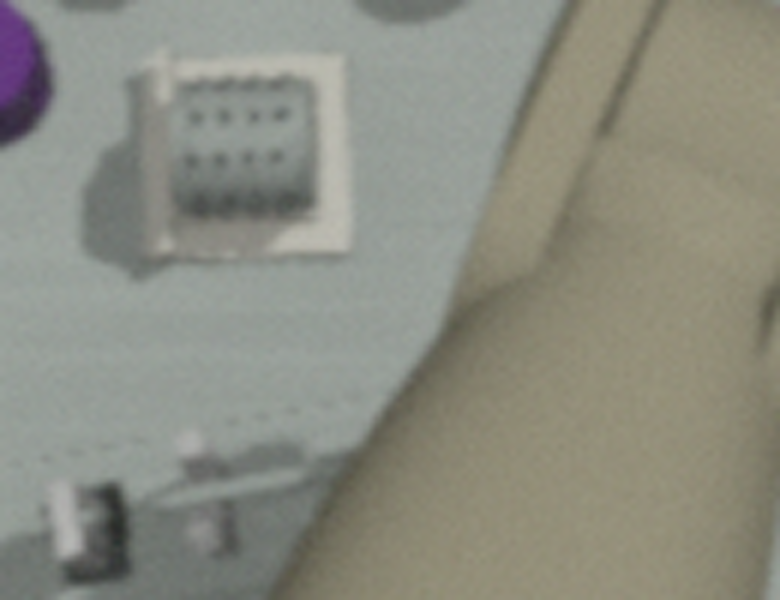

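View pics/side2.png

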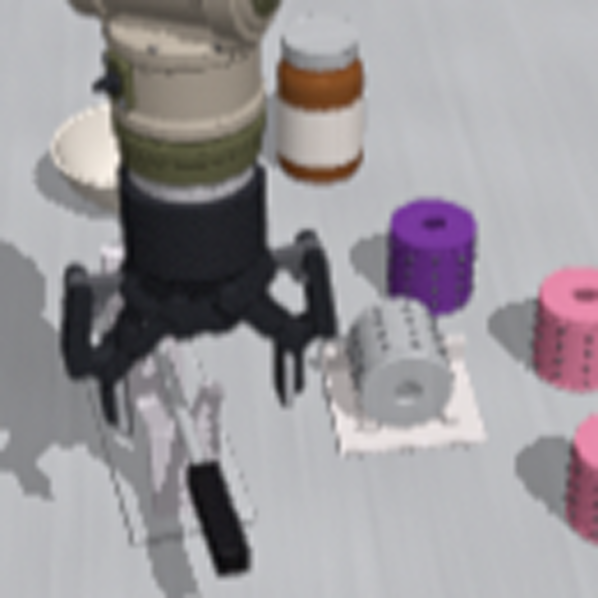

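Call:
{"fn": "servo_tool", "kwargs": {"increments": [{"claw": 0,"x": 0.04,"y": 0.04,"z": -0.8,"ax": 0,"ay": 0,"az": 0},{"claw": 0,"x": 0,"y": 0,"z": -0.8,"ax": 0,"ay": 0,"az": 0},{"claw": 0,"x": 0,"y": 0,"z": -0.8,"ax": 0,"ay": 0,"az": 0},{"claw": 0,"x": 0,"y": 0,"z": -0.5,"ax": 0,"ay": 0,"az": 0},{"claw": 0,"x": 0,"y": 0,"z": -0.2,"ax": 0,"ay": 0,"az": 0}]}}

```text
clock: 3.4
tcp_pos: [0.4713, -0.1149, 0.0831]
orientation: [-0.0, 0.647, 0.762, -0.0]
wrist_force: [-0.1, 0.5, 0.9]
finger_gap: 0.0854
```

Call:
{"fn": "servo_tool", "kwargs": {"increments": [{"claw": 0.4,"x": 0,"y": 0,"z": 0,"ax": 0,"ay": 0,"az": 0},{"claw": 0.55,"x": 0,"y": 0,"z": 0,"ax": 0,"ay": 0,"az": 0},{"claw": 0.6,"x": 0,"y": 0,"z": 0,"ax": 0,"ay": 0,"az": 0}], "newtons": 20}}

```text
clock: 3.7
tcp_pos: [0.4725, -0.1148, 0.0844]
orientation: [0.001, 0.647, 0.763, 0.0]
wrist_force: [0.7, -0.1, 0.2]
finger_gap: 0.0438
```

Call:
{"fn": "servo_tool", "kwargs": {"increments": [{"claw": 0.66,"x": 0,"y": 0,"z": 0,"ax": 0,"ay": 0,"az": 0},{"claw": 0.7,"x": 0,"y": 0,"z": 0,"ax": 0,"ay": 0,"az": 0},{"claw": 0.74,"x": 0,"y": 0,"z": 0,"ax": 0,"ay": 0,"az": 0},{"claw": 0.78,"x": 0,"y": 0,"z": 0,"ax": 0,"ay": 0,"az": 0}]}}

```text
clock: 4.1
tcp_pos: [0.4718, -0.1143, 0.0834]
orientation: [0.0, 0.647, 0.763, 0.0]
wrist_force: [0.7, 0.5, 1.0]
finger_gap: 0.0196
```

Call:
{"fn": "servo_tool", "kwargs": {"increments": [{"claw": 1,"x": 0,"y": 0,"z": 0,"ax": 0,"ay": 0,"az": 0},{"claw": 1,"x": 0,"y": 0,"z": 0,"ax": 0,"ay": 0,"az": 0},{"claw": 1,"x": 0,"y": 0,"z": 0,"ax": 0,"ay": 0,"az": 0}], "newtons": 100}}

```text
clock: 4.4
tcp_pos: [0.4718, -0.1143, 0.0834]
orientation: [0.0, 0.647, 0.763, 0.0]
wrist_force: [0.6, 0.5, 2.6]
finger_gap: 0.0187
```

```bash
cat > look.py <<'E'
from h import *
import sys
tag=sys.argv[1]
R={"top":(180,155,130,100),"side":(180,140,130,100)}
for a in sys.argv[2:]:
    n,*r=a.split(",");u0,v0,w,h=[int(x) for x in r] if r else R[n]
    f=min(800/w,600/h)
    im=np.mean([env.read_camera(n).astype(float) for _ in range(4)],0);np.save(f"{n}_{tag}.npy",im)
    im=np.clip(im[v0:v0+h,u0:u0+w]*1.4,0,255).astype(np.uint8)
    cv2.imwrite(f"pics/{n}_{tag}.png",cv2.resize(im,None,fx=f,fy=f,interpolation=cv2.INTER_CUBIC)[:,:,::-1]);print(n,u0,v0,f)
s=env.get_state();
for k in("clock","tcp_pos","orientation","wrist_force","ft_torque","finger_gap","joint_pos"):print(k,np.round(s[k],4))
E
python3 look.py g1 side
```

```text
side 180 140 6.0
clock 4.6
tcp_pos [ 0.4718 -0.1143  0.0834]
orientation [1.000e-04 6.467e-01 7.628e-01 1.000e-04]
wrist_force [0.1484 0.2111 2.3377]
ft_torque [0.1806 0.0096 0.017 ]
finger_gap 0.0181
joint_pos [-4.034e-01  2.604e-01 -4.564e-01  8.538e-01  2.000e-04  1.003e+00]
```

View pics/side_g1.png

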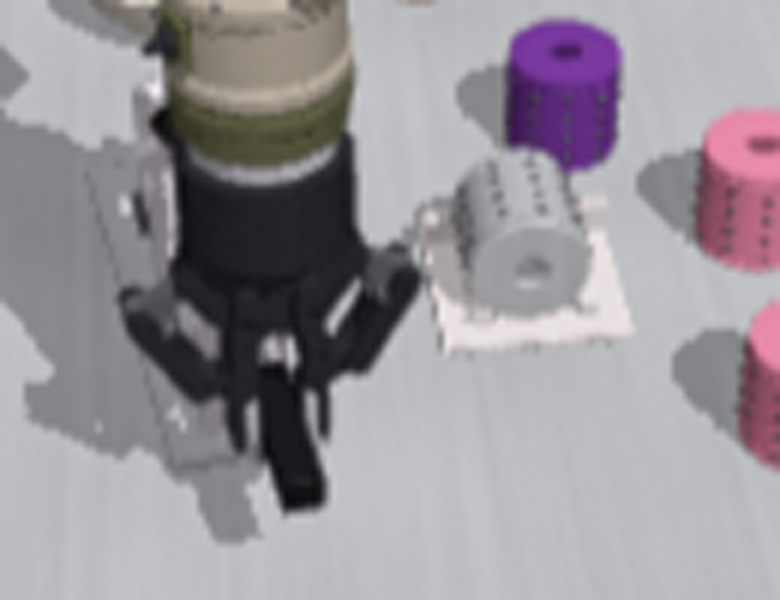

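Call:
{"fn": "servo_tool", "kwargs": {"increments": [{"claw": 1,"x": 0,"y": 0,"z": 0.2,"ax": 0,"ay": 0,"az": 0},{"claw": 1,"x": 0,"y": 0,"z": 0.3,"ax": 0,"ay": 0,"az": 0},{"claw": 1,"x": 0,"y": 0,"z": 0.5,"ax": 0,"ay": 0,"az": 0},{"claw": 1,"x": 0,"y": 0,"z": 0.7,"ax": 0,"ay": 0,"az": 0},{"claw": 1,"x": 0,"y": 0,"z": 0.7,"ax": 0,"ay": 0,"az": 0}]}}

```text
clock: 5.1
tcp_pos: [0.4715, -0.1143, 0.1441]
orientation: [-0.0, 0.647, 0.763, -0.0]
wrist_force: [1.5, 0.0, -0.7]
finger_gap: 0.0185
```

```bash
python3 - <<'E'
from h import *
a=np.load("topavg.npy").mean(2)
def cross(line,lo):
    g=np.gradient(cv2.GaussianBlur(line.reshape(1,-1),(5,1),0).ravel()); 
    return g
# right edge (tray -y)
pts=[]
for v in range(168,194):
    seg=a[v,229:250];g=-np.gradient(cv2.GaussianBlur(seg.reshape(1,-1),(5,1),0).ravel())
    g=np.clip(g,0,None);k=g.argmax();w=g[max(0,k-2):k+3];u=229+(np.arange(max(0,k-2),k+3)[:len(w)]*w).sum()/w.sum()
    pts.append(onplane("top",(u,v),.006))
pts=np.array(pts);p=np.polyfit(pts[:,0],pts[:,1],1);r=pts[:,1]-np.polyval(p,pts[:,0]);print("-y edge yaw",np.degrees(np.arctan(p[0])),r.std(),pts[:,1].mean(),pts[:,0].mean())
def vedge(us,v0,v1,sgn,z):
    P=[]
    for u in us:
        seg=a[v0:v1,u];g=sgn*np.gradient(cv2.GaussianBlur(seg.reshape(1,-1),(5,1),0).ravel());g=np.clip(g,0,None);k=g.argmax();i=np.arange(max(0,k-2),min(len(g),k+3));v=v0+(i*g[i]).sum()/g[i].sum();P.append(onplane("top",(u,v),z))
    P=np.array(P);p=np.polyfit(P[:,1],P[:,0],1);print("x edge yaw",-np.degrees(np.arctan(p[0])),(P[:,0]-np.polyval(p,P[:,1])).std(),P.mean(0))
vedge(range(210,235),158,168,1,.006)
vedge(range(226,235),190,203,-1,.006)
# drum ends
for v in range(172,190,3):
    seg=cv2.GaussianBlur(a[v,200:245].reshape(1,-1),(5,1),0).ravel();print(v,np.round(seg[4:36]).astype(int))
E
python3 look.py l1 side,140,100,190,140
```

```text
-y edge yaw 3.5092677004323773 0.00040039964083730625 0.014510730935978811 0.6089961166247796
x edge yaw 2.3867904292068687 0.0014155446165950555 [0.66060329 0.06072359 0.006     ]
x edge yaw 4.44400290289896 0.0003090570465156532 [0.56247994 0.0364652  0.006     ]
172 [ 92  97 100 101  99  98  96  96  97  98  99  99  98  98  99  99  99  99
  98  99  99  98  96  97  99 100  99  98 103 113 120 123]
175 [ 89  92  94  96 100 102 100  96  93  94  98  98  96  95  97 100 101  99
  98  98  99  99  99 101 103 104 101  99 103 113 121 124]
178 [ 91  93  94  95  97  98  99  99 101 103 103 104 104 103 103 103 103 103
 103 104 104 103 102 101 100  99  98  97 101 110 119 122]
181 [ 91  93  93  92  91  88  83  79  80  84  86  83  80  82  87  89  85  83
  85  88  87  84  84  89  92  92  90  91  98 109 119 124]
184 [ 88  92  93  90  86  83  82  82  83  83  83  84  84  85  84  84  84  84
  84  85  85  86  85  85  83  81  80  85  95 109 119 124]
187 [ 88  91  92  88  82  75  71  68  65  64  65  67  66  64  63  64  65  64
  63  64  65  65  63  60  61  63  68  77  91 107 119 124]
side 140 100 4.2105263157894735
clock 5.3
tcp_pos [ 0.472  -0.1145  0.1435]
orientation [5.000e-04 6.467e-01 7.628e-01 1.000e-04]
wrist_force [ 0.4911  0.4962 -1.5066]
ft_torque [-0.1177  0.0408  0.0423]
finger_gap 0.0184
joint_pos [-4.0340e-01  2.0150e-01 -3.6820e-01  1.0001e+00 -1.0000e-04  1.0030e+00]
```

View pics/side_l1.png

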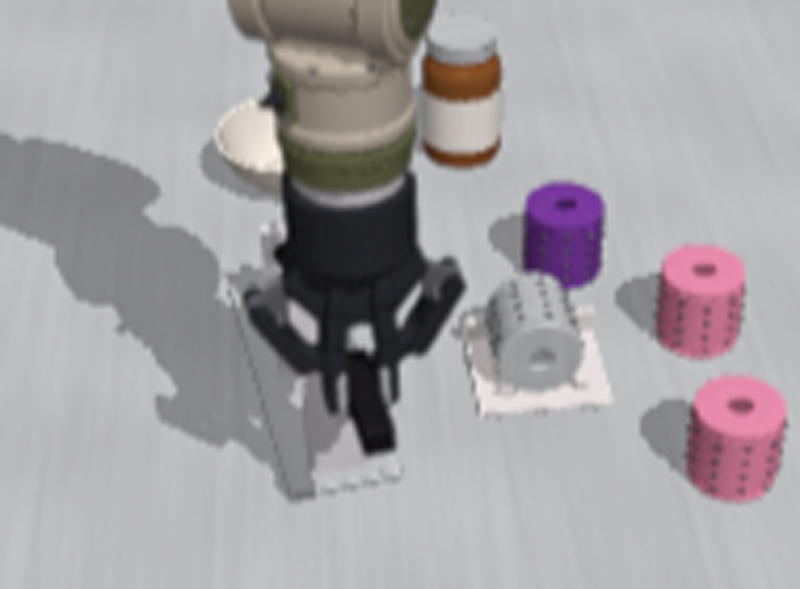

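Call:
{"fn": "servo_tool", "kwargs": {"increments": [{"claw": 1,"x": 0.6,"y": -0.5,"z": 0,"ax": 0,"ay": 0,"az": -0.1},{"claw": 1,"x": 0.8,"y": -0.6,"z": 0,"ax": 0,"ay": 0,"az": -0.17},{"claw": 1,"x": 0.9,"y": -0.6,"z": 0,"ax": 0,"ay": 0,"az": -0.17},{"claw": 1,"x": 0.9,"y": -0.6,"z": 0,"ax": 0,"ay": 0,"az": -0.17},{"claw": 1,"x": 0.9,"y": -0.5,"z": 0,"ax": 0,"ay": 0,"az": -0.16}]}}

```text
clock: 5.8
tcp_pos: [0.5743, -0.1848, 0.1417]
orientation: [-0.001, 0.687, 0.726, -0.0]
wrist_force: [0.6, 0.5, -1.6]
finger_gap: 0.0182
```

Call:
{"fn": "servo_tool", "kwargs": {"increments": [{"claw": 1,"x": 0.8,"y": -0.4,"z": 0,"ax": 0,"ay": 0,"az": 0},{"claw": 1,"x": 0.7,"y": -0.4,"z": 0,"ax": 0,"ay": 0,"az": 0},{"claw": 1,"x": 0.57,"y": -0.2,"z": 0,"ax": 0,"ay": 0,"az": 0},{"claw": 1,"x": 0,"y": 0,"z": -0.5,"ax": 0,"ay": 0,"az": 0},{"claw": 1,"x": 0,"y": 0,"z": -0.5,"ax": 0,"ay": 0,"az": 0}]}}

```text
clock: 6.3
tcp_pos: [0.6251, -0.209, 0.116]
orientation: [-0.001, 0.687, 0.727, -0.0]
wrist_force: [-0.9, -0.7, -1.8]
finger_gap: 0.0182
```

```bash
python3 look.py s1 side,210,130,140,105 top,190,140,160,120
```

```text
side 210 130 5.714285714285714
top 190 140 5.0
clock 6.7
tcp_pos [ 0.6262 -0.2094  0.1192]
orientation [6.000e-04 6.867e-01 7.270e-01 2.000e-04]
wrist_force [-0.2686  0.5519 -1.7695]
ft_torque [-0.0551 -0.0517  0.0068]
finger_gap 0.0182
joint_pos [-4.4420e-01  5.3560e-01  6.4800e-02  1.0986e+00  1.0000e-04  1.0696e+00]
```

View pics/side_s1.png

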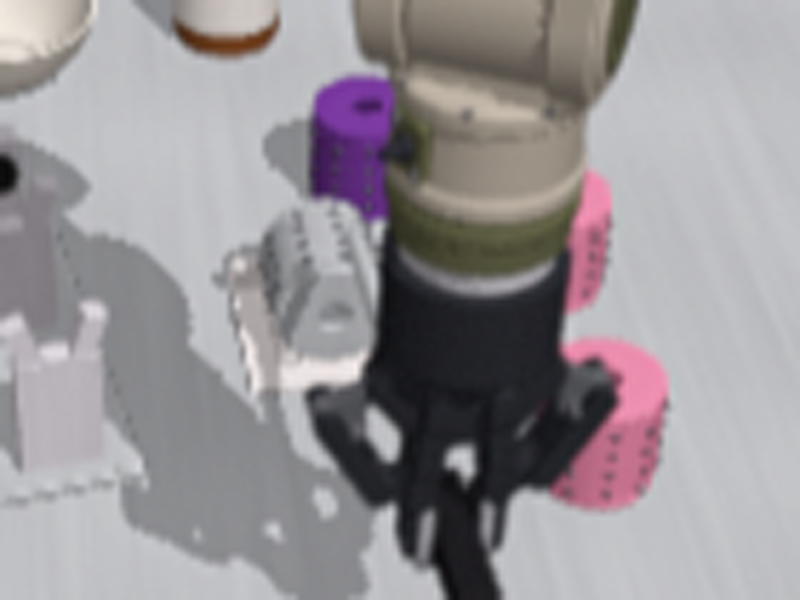

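View pics/top_s1.png

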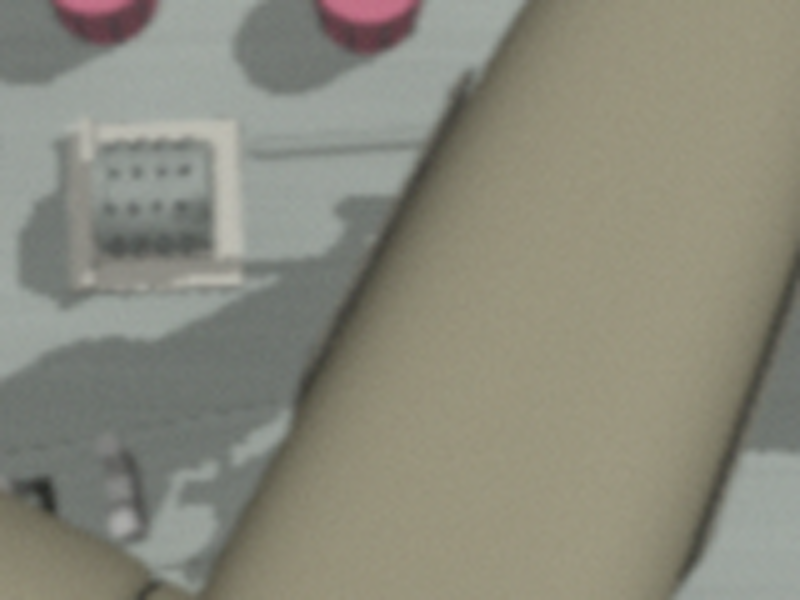

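```bash
python3 - <<'E'
from h import *
np.set_printoptions(precision=4,suppress=True)
a=np.load("topavg.npy")[110:170,190:290];
cv2.imwrite("pics/pinkt.png",cv2.resize(np.clip(a*1.4,0,255).astype(np.uint8),None,fx=8,fy=8,interpolation=cv2.INTER_CUBIC)[:,:,::-1])
a=np.load("sideavg.npy")[150:225,280:340];
cv2.imwrite("pics/pinks.png",cv2.resize(np.clip(a*1.4,0,255).astype(np.uint8),None,fx=8,fy=8,interpolation=cv2.INTER_CUBIC)[:,:,::-1])
a=np.load("top_s1.npy")[160:185,225:275]
cv2.imwrite("pics/rodt.png",cv2.resize(np.clip(a*1.4,0,255).astype(np.uint8),None,fx=16,fy=16,interpolation=cv2.INTER_CUBIC)[:,:,::-1])
E
```

```text
(no output)
```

View pics/pinkt.png

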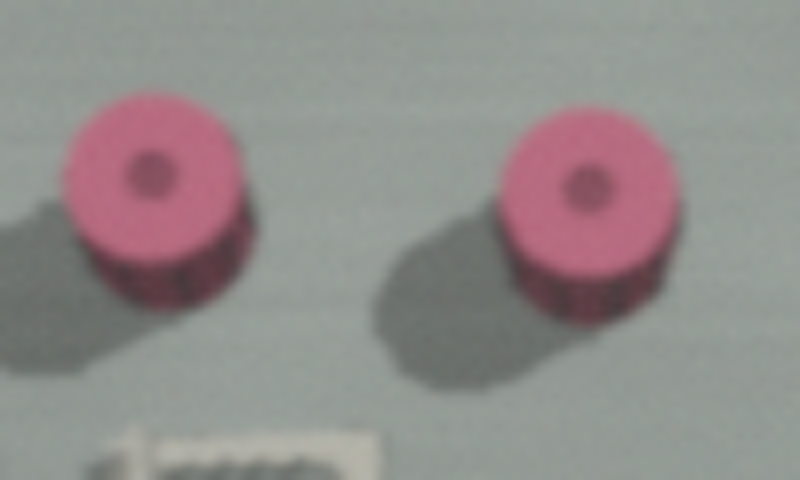

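View pics/pinks.png

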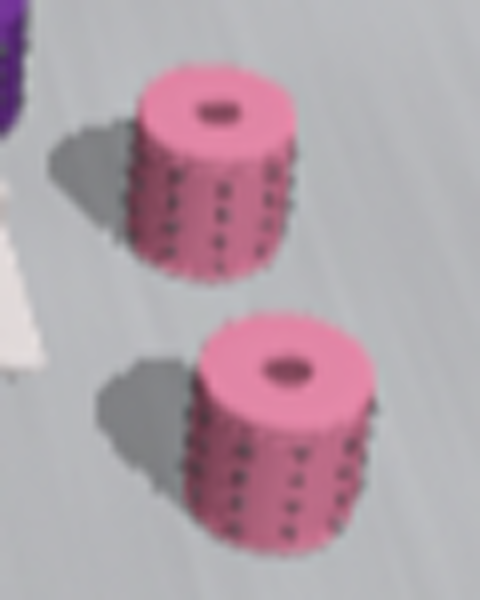

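View pics/rodt.png

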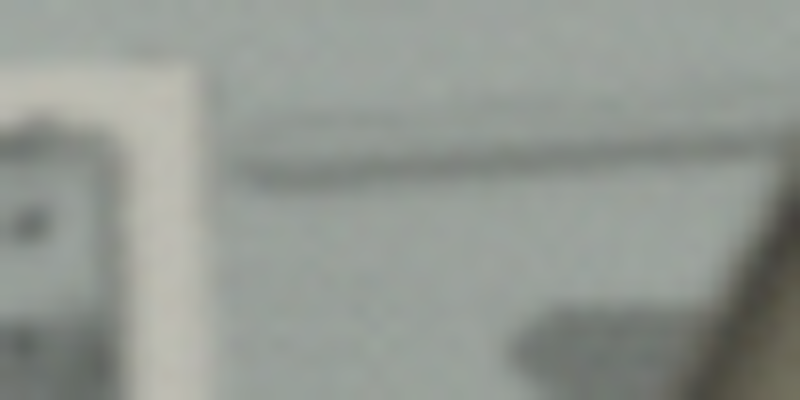

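```bash
python3 - <<'E'
from h import *
np.set_printoptions(precision=4,suppress=True)
f=lambda p,s,o:((p[0]+.5)/s-.5+o[0],(p[1]+.5)/s-.5+o[1])
for p in[(590,187),(152,175)]:print("pink top",onplane("top",f(p,8,(190,110)),.064))
for p in[(287,370),(217,112)]:print("pink side",onplane("side",f(p,8,(280,150)),.064))
print("bottom near edge",onplane("top",f((588,325),8,(190,110)),0),onplane("side",f((275,555),8,(280,150)),0))
print("rod",onplane("top",f((245,148),16,(225,160)),.12),onplane("top",f((780,120),16,(225,160)),.12))
print("grater")
t=np.array([.6262,-.2094]);a=np.array([-.0576,.9983]);print("pred tip",t+.2155*a)
E
```

```text
pink top [ 0.7335 -0.0611  0.064 ]
pink top [0.7394 0.0947 0.064 ]
pink side [ 0.733  -0.0624  0.064 ]
pink side [0.7397 0.0929 0.064 ]
bottom near edge [ 0.7021 -0.0602  0.    ] [ 0.7289 -0.0919  0.    ]
rod [0.6141 0.0024 0.12  ] [ 0.6182 -0.0867  0.12  ]
grater
pred tip [0.6138 0.0057]
```

Call:
{"fn": "servo_tool", "kwargs": {"increments": [{"claw": 1,"x": 0,"y": -0.1,"z": -0.8,"ax": 0,"ay": 0,"az": 0},{"claw": 1,"x": 0,"y": -0.1,"z": -0.9,"ax": 0,"ay": 0,"az": 0},{"claw": 1,"x": 0,"y": 0,"z": -0.8,"ax": 0,"ay": 0,"az": 0},{"claw": 1,"x": 0,"y": 0,"z": -0.5,"ax": 0,"ay": 0,"az": 0},{"claw": 1,"x": 0,"y": 0,"z": -0.3,"ax": 0,"ay": 0,"az": 0}]}}

```text
clock: 7.2
tcp_pos: [0.6256, -0.2141, 0.0351]
orientation: [-0.0, 0.687, 0.727, -0.0]
wrist_force: [0.7, 0.0, -1.4]
finger_gap: 0.0185
```

```bash
python3 look.py s2 side,220,140,120,90 top,200,155,80,60
```

```text
side 220 140 6.666666666666667
top 200 155 10.0
clock 7.6
tcp_pos [ 0.6267 -0.2146  0.0369]
orientation [9.000e-04 6.867e-01 7.270e-01 3.000e-04]
wrist_force [ 1.1114  0.2871 -0.6782]
ft_torque [-0.0982  0.0255 -0.0577]
finger_gap 0.0183
joint_pos [-0.451   0.6045 -0.0334  0.931   0.      1.0628]
```

View pics/side_s2.png

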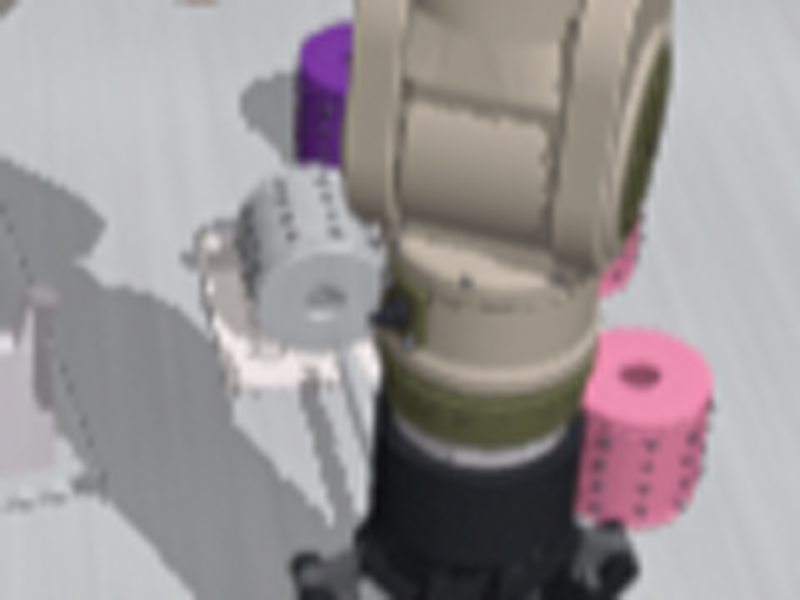

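View pics/top_s2.png

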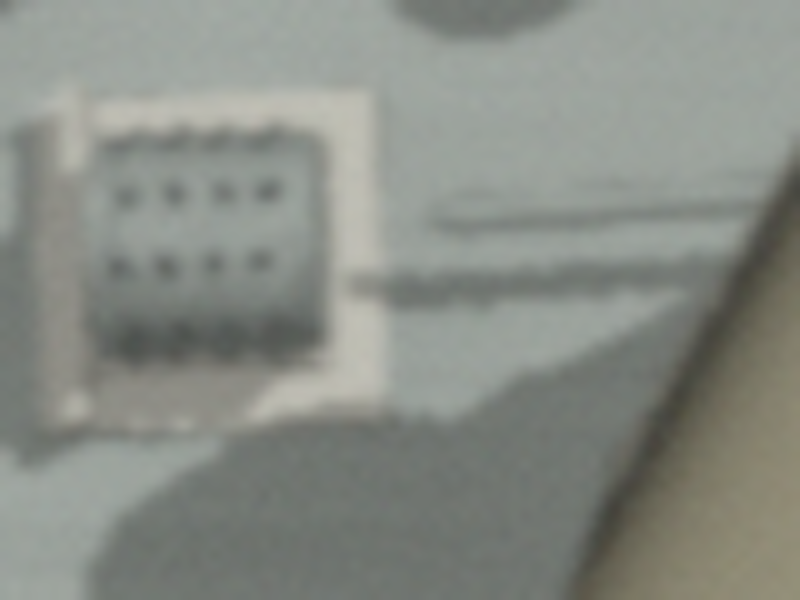

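```bash
cat > ov.py <<'E'
from h import *
import sys
def drawov(tag,crop,drum,rodtcp,yaw,zax=None,tipd=.2155,tag2="",yawd=None):
    th=np.linspace(0,2*np.pi,32,endpoint=False)
    yawd=yaw if yawd is None else yawd
    for n,(u0,v0,w,h) in crop.items():
        f=min(800/w,600/h);im=np.load(f"{n}_{tag}.npy")[v0:v0+h,u0:u0+w]
        a=cv2.resize(np.clip(im*1.4,0,255).astype(np.uint8),None,fx=f,fy=f,interpolation=cv2.INTER_CUBIC)[:,:,::-1].copy()
        def pl(P,c,closed=True):
            q=(proj(n,P)-[u0,v0]+.5)*f-.5;cv2.polylines(a,[np.round(q).astype(np.int32)],closed,c,1)
        for e in(-.032,.032):
            for r in(.032,.009):
                pl(tf([*drum[:2],yawd],[(r*np.cos(t),e,drum[2]+r*np.sin(t)) for t in th]),(0,255,0))
        z=rodtcp[2]+.0016
        for y in(.0285,.15,tipd-.008): pl(tf([*rodtcp[:2],yaw],[(.005*np.cos(t),y,z+.005*np.sin(t)) for t in th]),(0,0,255))
        pl(tf([*rodtcp[:2],yaw],[(.0025*np.cos(t),tipd,z+.0025*np.sin(t)) for t in th]),(0,0,255))
        pl(tf([*rodtcp[:2],yaw],[(0,0.03,z),(0,tipd,z)]),(0,0,255),False)
        cv2.imwrite(f"pics/{n}_{tag}_ov{tag2}.png",a)
E
python3 - <<'E'
from ov import *
drawov("s2",{"side":(220,140,120,90),"top":(200,155,80,60)},[.6108,.0605,.038],[.6267,-.2146,.0369],np.radians(3.28))
E
```

```text
(no output)
```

View pics/side_s2_ov.png

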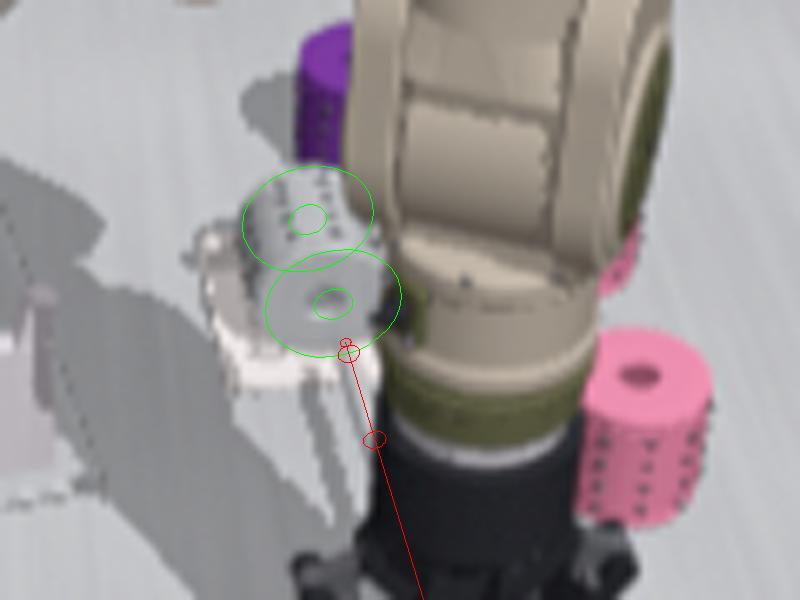

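View pics/top_s2_ov.png

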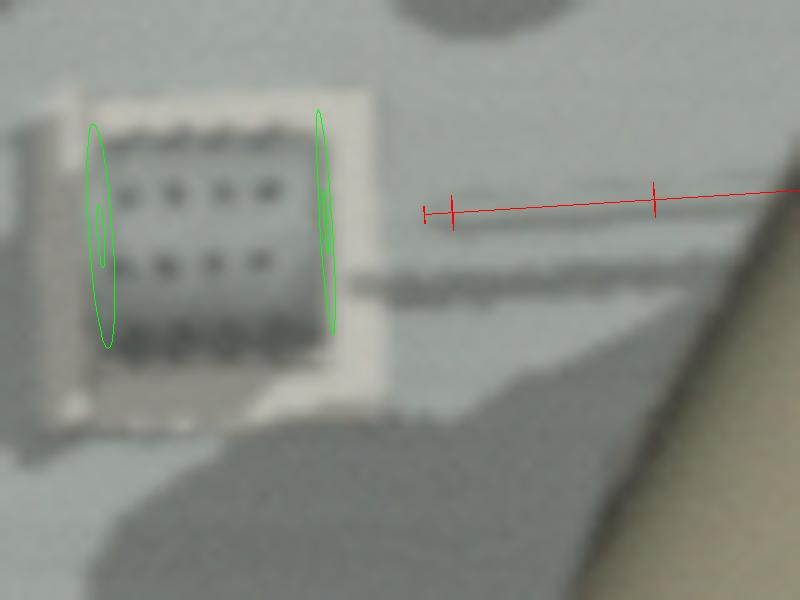

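```bash
python3 - <<'E'
from ov import *
c={"side":(240,155,60,45),"top":(203,160,48,36)}
drawov("s2",c,[.6070,.0605,.038],[.6267,-.2146,.0369],np.radians(3.28),yawd=np.radians(1.3))
for n in c:
    u0,v0,w,h=c[n];im=np.load(n+"_s2.npy")[v0:v0+h,u0:u0+w];f=800/w
    cv2.imwrite(f"pics/{n}_s2z.png",cv2.resize(np.clip(im*1.4,0,255).astype(np.uint8),None,fx=f,fy=f,interpolation=cv2.INTER_CUBIC)[:,:,::-1])
E
```

```text
(no output)
```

View pics/side_s2_ov.png

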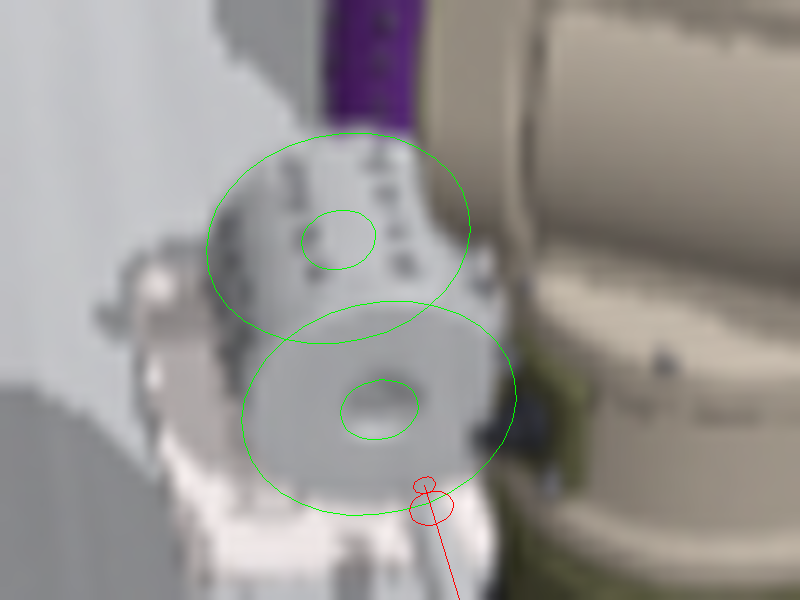

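View pics/top_s2_ov.png

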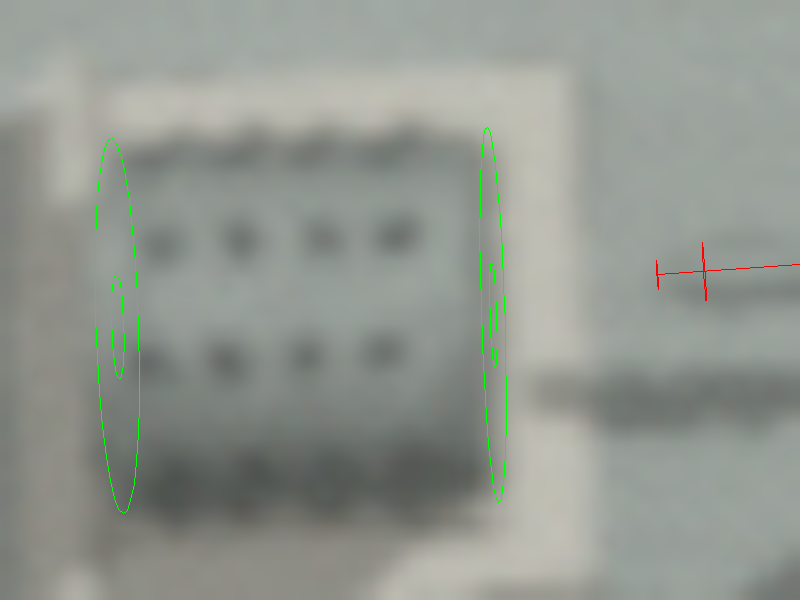

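View pics/side_s2z.png

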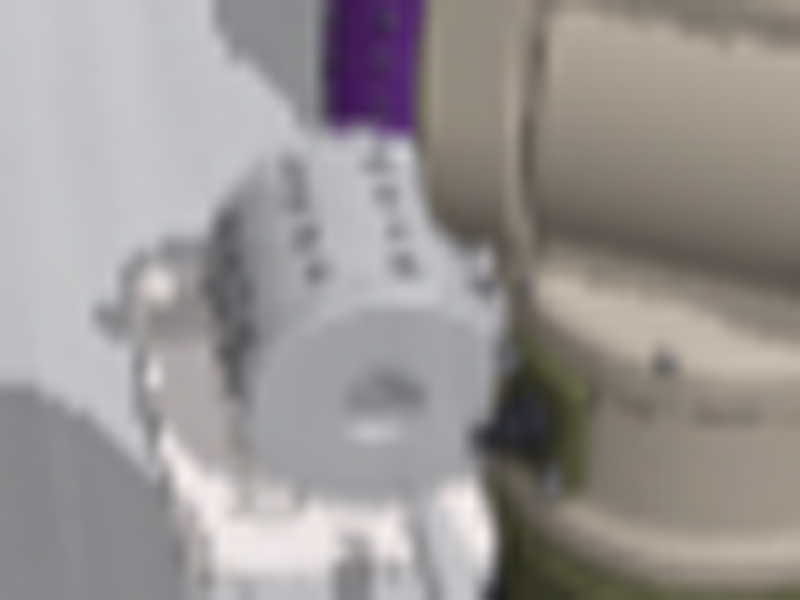

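Call:
{"fn": "servo_tool", "kwargs": {"increments": [{"claw": 1,"x": -0.25,"y": 0,"z": 0,"ax": 0,"ay": 0,"az": -0.1},{"claw": 1,"x": -0.24,"y": 0,"z": -0.01,"ax": 0,"ay": 0,"az": -0.11},{"claw": 1,"x": 0,"y": 0.3,"z": 0,"ax": 0,"ay": 0,"az": 0},{"claw": 1,"x": 0,"y": 0.2,"z": 0,"ax": 0,"ay": 0,"az": 0},{"claw": 1,"x": 0,"y": 0,"z": 0,"ax": 0,"ay": 0,"az": 0}]}}

```text
clock: 8.1
tcp_pos: [0.6137, -0.2008, 0.0356]
orientation: [-0.0, 0.697, 0.717, 0.0]
wrist_force: [1.1, -0.5, -0.5]
finger_gap: 0.0185
```

```bash
python3 look.py s3 side,240,155,60,45 top,203,160,48,36; python3 - <<'E'
from ov import *
s=env.get_state();q=s["orientation"];yaw=2*np.arctan2(q[2],q[1])-np.pi/2;print(np.degrees(yaw))
drawov("s3",{"side":(240,155,60,45),"top":(203,160,48,36)},[.6068,.0605,.038],s["tcp_pos"],yaw,yawd=np.radians(1.6))
E
```

```text
side 240 155 13.333333333333334
top 203 160 16.666666666666668
clock 8.5
tcp_pos [ 0.6138 -0.202   0.0355]
orientation [0.     0.6973 0.7167 0.    ]
wrist_force [-0.0507  0.4367 -2.1052]
ft_torque [-0.05   -0.0395 -0.0582]
finger_gap 0.0186
joint_pos [-0.4421  0.5796 -0.0822  0.9088  0.      1.1013]
1.5721019643971204
```

View pics/side_s3.png

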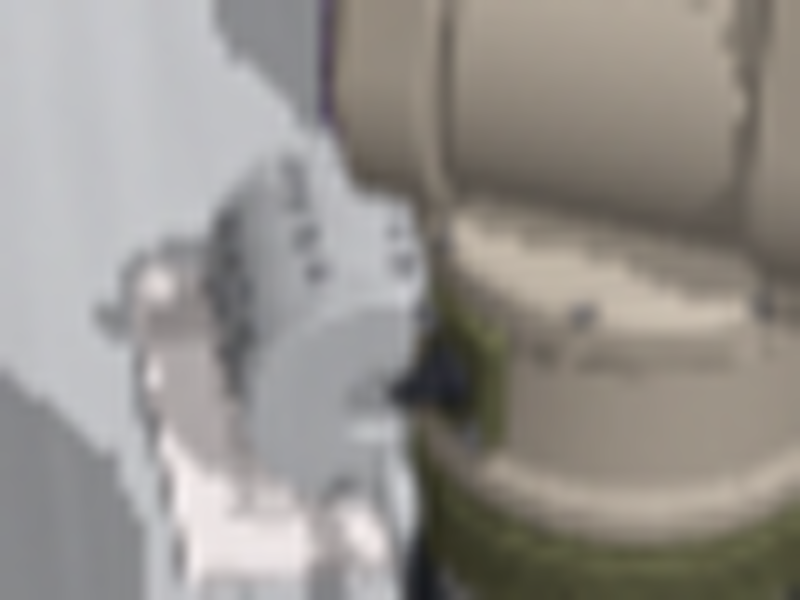

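View pics/side_s3_ov.png

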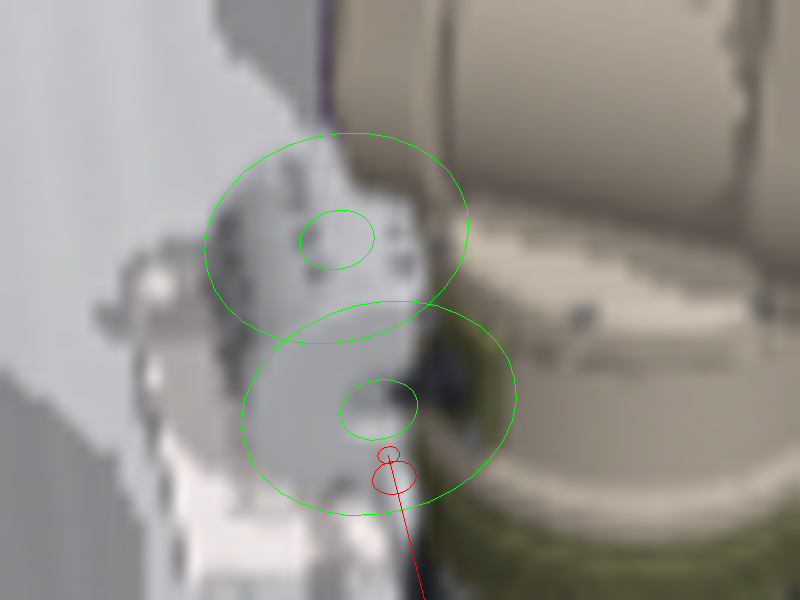

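View pics/top_s3_ov.png

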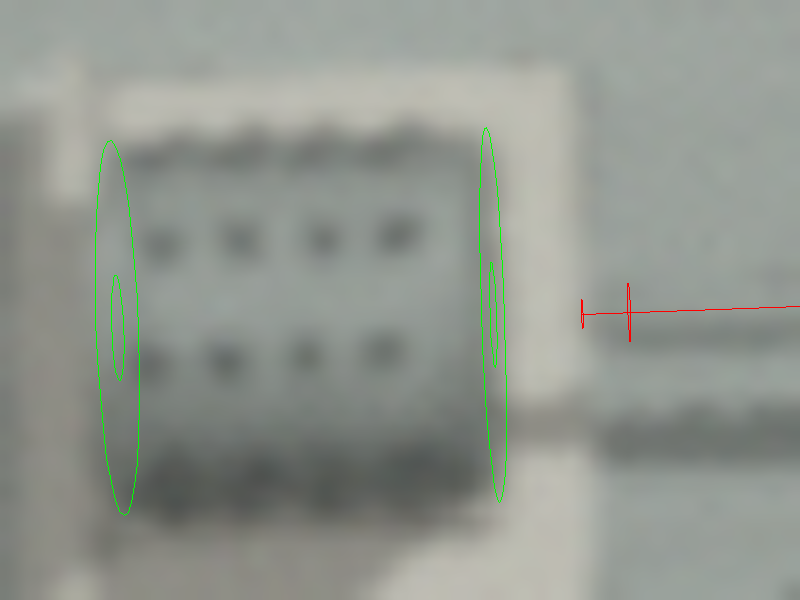

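Call:
{"fn": "servo_tool", "kwargs": {"increments": [{"claw": 1,"x": -0.01,"y": 0.3,"z": 0.03,"ax": 0,"ay": 0,"az": 0},{"claw": 1,"x": -0.01,"y": 0.25,"z": 0,"ax": 0,"ay": 0,"az": 0},{"claw": 1,"x": -0.01,"y": 0.2,"z": 0,"ax": 0,"ay": 0,"az": 0},{"claw": 1,"x": 0,"y": 0.15,"z": 0,"ax": 0,"ay": 0,"az": 0},{"claw": 1,"x": 0,"y": 0.1,"z": 0,"ax": 0,"ay": 0,"az": 0}]}}

```text
clock: 9.0
tcp_pos: [0.613, -0.1762, 0.0364]
orientation: [0.0, 0.697, 0.717, 0.0]
wrist_force: [0.3, 0.6, -0.1]
finger_gap: 0.0184
```

Call:
{"fn": "servo_tool", "kwargs": {"increments": [{"claw": 1,"x": -0.01,"y": 0.3,"z": 0,"ax": 0,"ay": 0,"az": 0},{"claw": 1,"x": -0.01,"y": 0.35,"z": 0,"ax": 0,"ay": 0,"az": 0},{"claw": 1,"x": -0.01,"y": 0.35,"z": 0,"ax": 0,"ay": 0,"az": 0},{"claw": 1,"x": -0.01,"y": 0.3,"z": 0,"ax": 0,"ay": 0,"az": 0},{"claw": 1,"x": 0,"y": 0.15,"z": 0,"ax": 0,"ay": 0,"az": 0}]}}

```text
clock: 9.5
tcp_pos: [0.6119, -0.1394, 0.0363]
orientation: [-0.0, 0.697, 0.717, -0.0]
wrist_force: [0.2, -0.1, -1.0]
finger_gap: 0.0183
```

```bash
python3 look.py s4 top,195,155,80,60
```

```text
top 195 155 10.0
clock 9.7
tcp_pos [ 0.6121 -0.1406  0.0364]
orientation [ 2.000e-04  6.972e-01  7.169e-01 -0.000e+00]
wrist_force [-0.0322  0.8133 -2.157 ]
ft_torque [-0.0746 -0.0328 -0.0069]
finger_gap 0.0185
joint_pos [-3.5350e-01  5.4830e-01 -1.3560e-01  8.8660e-01 -2.0000e-04  1.1896e+00]
```

View pics/top_s4.png

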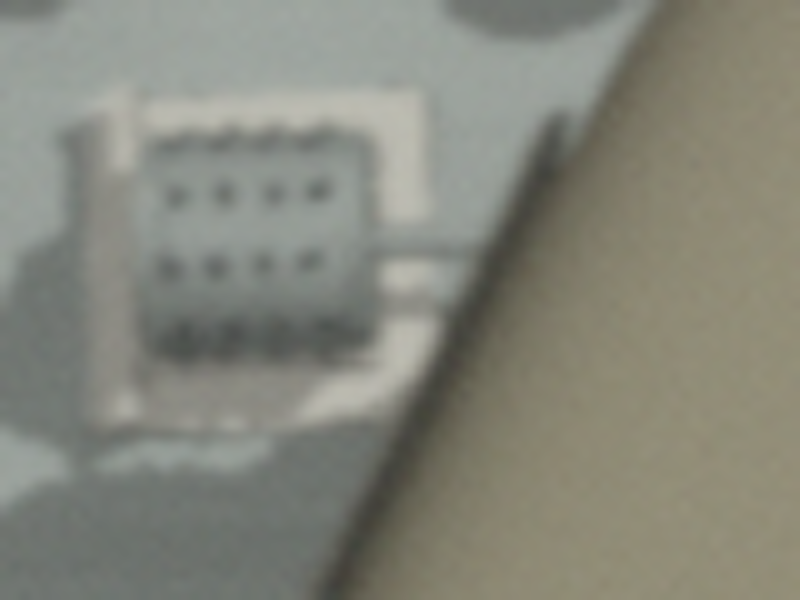

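Call:
{"fn": "servo_tool", "kwargs": {"increments": [{"claw": 1,"x": -0.01,"y": 0.25,"z": 0,"ax": 0,"ay": 0,"az": 0},{"claw": 1,"x": -0.01,"y": 0.25,"z": 0,"ax": 0,"ay": 0,"az": 0},{"claw": 1,"x": 0,"y": 0.2,"z": 0,"ax": 0,"ay": 0,"az": 0},{"claw": 1,"x": -0.01,"y": 0.2,"z": 0,"ax": 0,"ay": 0,"az": 0},{"claw": 1,"x": 0,"y": 0.15,"z": 0,"ax": 0,"ay": 0,"az": 0}]}}

```text
clock: 10.2
tcp_pos: [0.6112, -0.1137, 0.0363]
orientation: [-0.0, 0.697, 0.717, 0.0]
wrist_force: [0.1, 0.4, -0.6]
finger_gap: 0.0186
```

Call:
{"fn": "servo_tool", "kwargs": {"increments": [{"claw": 1,"x": -0.01,"y": 0.3,"z": 0,"ax": 0,"ay": 0,"az": 0},{"claw": 1,"x": -0.01,"y": 0.4,"z": 0,"ax": 0,"ay": 0,"az": 0},{"claw": 1,"x": -0.01,"y": 0.4,"z": 0,"ax": 0,"ay": 0,"az": 0},{"claw": 1,"x": -0.01,"y": 0.4,"z": 0,"ax": 0,"ay": 0,"az": 0},{"claw": 1,"x": -0.01,"y": 0.3,"z": 0,"ax": 0,"ay": 0,"az": 0}]}}

```text
clock: 10.7
tcp_pos: [0.6099, -0.0681, 0.0363]
orientation: [-0.0, 0.697, 0.717, 0.0]
wrist_force: [-0.2, -0.1, -1.4]
finger_gap: 0.0182
```

```bash
python3 look.py s5 top,180,140,100,75 side,220,120,120,90
```

```text
top 180 140 8.0
side 220 120 6.666666666666667
clock 11.1
tcp_pos [ 0.6101 -0.0698  0.0363]
orientation [1.000e-04 6.975e-01 7.166e-01 0.000e+00]
wrist_force [ 0.7186 -0.028  -0.9869]
ft_torque [-0.1053 -0.009  -0.0192]
finger_gap 0.0184
joint_pos [-2.4450e-01  5.2530e-01 -1.7610e-01  8.6920e-01 -1.0000e-04  1.2993e+00]
```

View pics/top_s5.png

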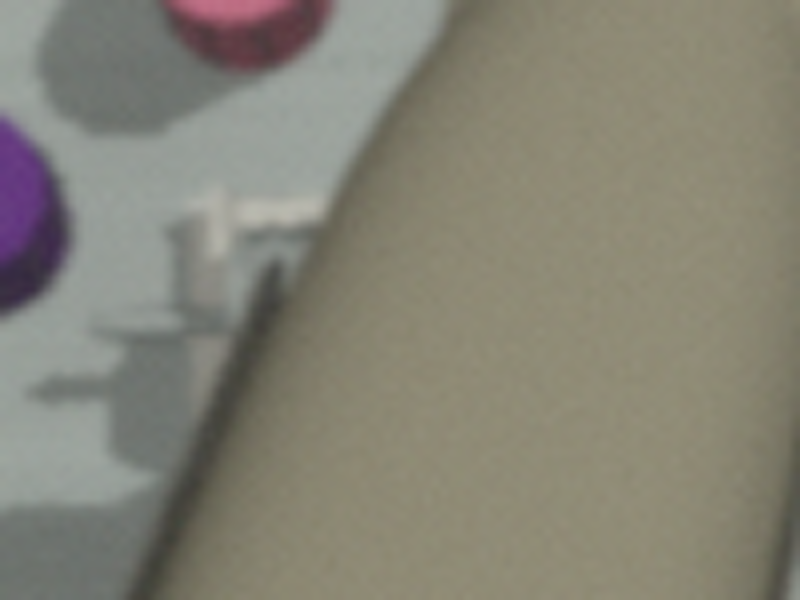

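View pics/side_s5.png

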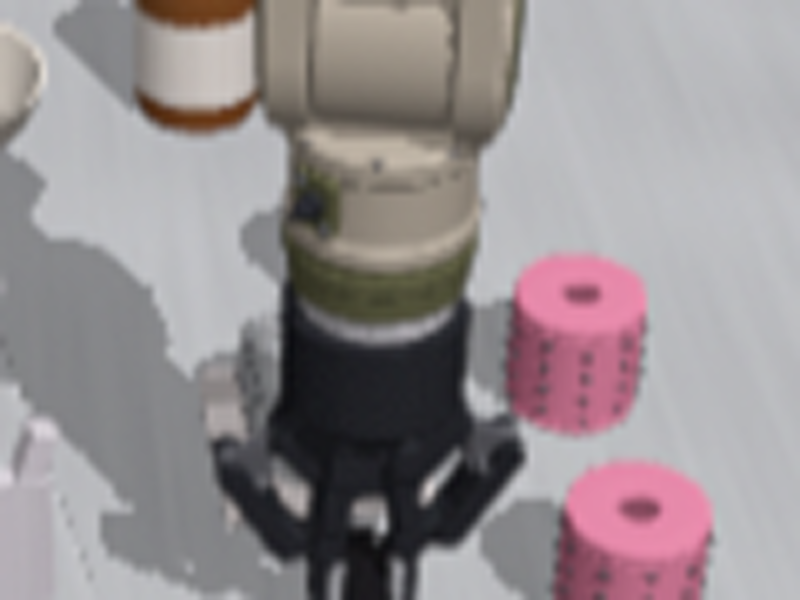

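```bash
python3 - <<'E'
from h import *
f=lambda p:((p[0]+.5)/8-.5+180,(p[1]+.5)/8-.5+140)
print(onplane("top",f((92,325)),.038))
E
```

```text
[0.60341903 0.14501465 0.038     ]
```

Call:
{"fn": "servo_tool", "kwargs": {"increments": [{"claw": 1,"x": 0,"y": 0.2,"z": 0,"ax": 0,"ay": 0,"az": 0},{"claw": 1,"x": -0.01,"y": 0.19,"z": 0,"ax": 0,"ay": 0,"az": 0},{"claw": 1,"x": 0,"y": 0,"z": 0.08,"ax": 0,"ay": 0,"az": 0},{"claw": 1,"x": 0,"y": 0,"z": 0.08,"ax": 0,"ay": 0,"az": 0},{"claw": 1,"x": 0,"y": 0,"z": 0.08,"ax": 0,"ay": 0,"az": 0}], "newtons": 120}}

```text
clock: 11.6
tcp_pos: [0.6098, -0.0596, 0.0426]
orientation: [0.0, 0.697, 0.717, 0.0]
wrist_force: [-0.1, -0.1, -2.9]
finger_gap: 0.0181
```

Call:
{"fn": "servo_tool", "kwargs": {"increments": [{"claw": 1,"x": 0,"y": 0,"z": 0.1,"ax": 0,"ay": 0,"az": 0},{"claw": 1,"x": 0,"y": 0,"z": 0.15,"ax": 0,"ay": 0,"az": 0},{"claw": 1,"x": 0,"y": 0,"z": 0.2,"ax": 0,"ay": 0,"az": 0},{"claw": 1,"x": 0,"y": 0,"z": 0.3,"ax": 0,"ay": 0,"az": 0},{"claw": 1,"x": 0,"y": 0,"z": 0.3,"ax": 0,"ay": 0,"az": 0}]}}

```text
clock: 12.1
tcp_pos: [0.6098, -0.0597, 0.0693]
orientation: [0.0, 0.697, 0.717, 0.0]
wrist_force: [0.2, -0.2, -2.1]
finger_gap: 0.018
```

Call:
{"fn": "servo_tool", "kwargs": {"increments": [{"claw": 1,"x": 0,"y": 0,"z": 0.4,"ax": 0,"ay": 0,"az": 0},{"claw": 1,"x": 0,"y": 0,"z": 0.5,"ax": 0,"ay": 0,"az": 0},{"claw": 1,"x": 0,"y": 0,"z": 0.5,"ax": 0,"ay": 0,"az": 0},{"claw": 1,"x": 0,"y": 0,"z": 0.5,"ax": 0,"ay": 0,"az": 0},{"claw": 1,"x": 0,"y": 0,"z": 0.4,"ax": 0,"ay": 0,"az": 0}]}}

```text
clock: 12.6
tcp_pos: [0.6102, -0.0597, 0.1278]
orientation: [0.001, 0.697, 0.717, 0.0]
wrist_force: [0.7, 0.3, -2.3]
finger_gap: 0.0181
```

```bash
python3 look.py l2 top,160,130,160,120 side,200,90,160,120
```

```text
top 160 130 5.0
side 200 90 5.0
clock 13.0
tcp_pos [ 0.6092 -0.0595  0.1252]
orientation [-6.000e-04  6.973e-01  7.168e-01 -4.000e-04]
wrist_force [-0.323   0.3692 -2.855 ]
ft_torque [-0.2349 -0.0204 -0.0285]
finger_gap 0.0181
joint_pos [-0.2284  0.4452 -0.067   1.06    0.      1.3148]
```

View pics/top_l2.png

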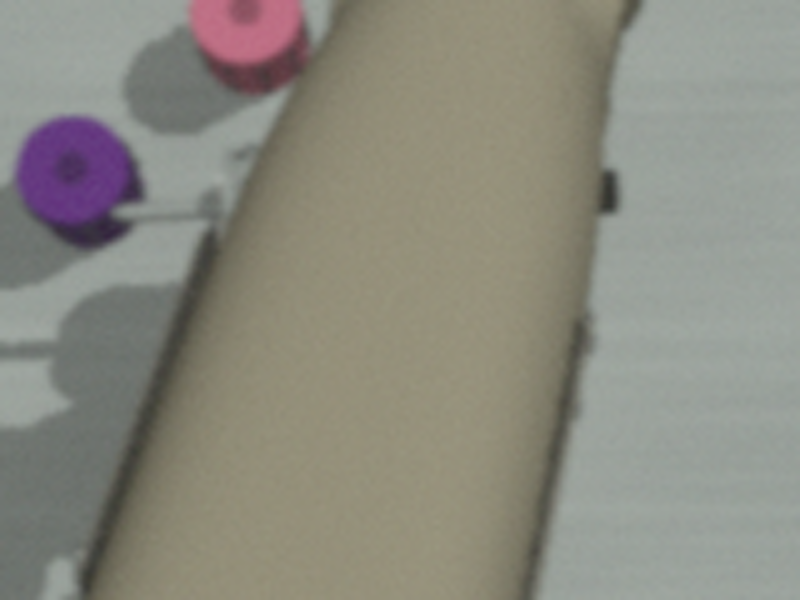

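View pics/side_l2.png

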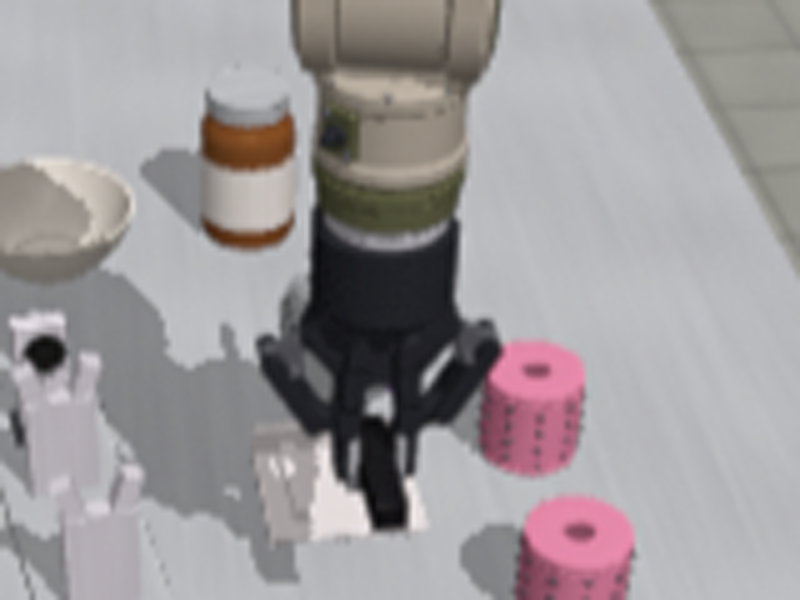

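Call:
{"fn": "servo_tool", "kwargs": {"increments": [{"claw": 1,"x": 0,"y": 0,"z": 0.3,"ax": 0,"ay": 0,"az": 0},{"claw": 1,"x": -0.1,"y": 0,"z": 0.6,"ax": 0,"ay": 0,"az": 0},{"claw": 1,"x": -0.2,"y": -0.05,"z": 0.6,"ax": 0,"ay": 0,"az": 0},{"claw": 1,"x": -0.35,"y": -0.1,"z": 0.5,"ax": 0,"ay": 0,"az": 0.05},{"claw": 1,"x": -0.5,"y": -0.15,"z": 0.2,"ax": 0,"ay": 0,"az": 0.1}]}}

```text
clock: 13.5
tcp_pos: [0.5814, -0.0675, 0.1831]
orientation: [0.001, 0.689, 0.725, 0.001]
wrist_force: [-0.1, -0.6, -3.2]
finger_gap: 0.018
```

Call:
{"fn": "servo_tool", "kwargs": {"increments": [{"claw": 1,"x": -0.6,"y": -0.2,"z": 0.1,"ax": 0,"ay": 0,"az": 0.1},{"claw": 1,"x": -0.6,"y": -0.25,"z": 0,"ax": 0,"ay": 0,"az": 0.12},{"claw": 1,"x": -0.6,"y": -0.25,"z": 0,"ax": 0,"ay": 0,"az": 0.12},{"claw": 1,"x": -0.6,"y": -0.25,"z": 0,"ax": 0,"ay": 0,"az": 0.12},{"claw": 1,"x": -0.55,"y": -0.2,"z": 0,"ax": 0,"ay": 0,"az": 0.12}]}}

```text
clock: 14.0
tcp_pos: [0.5054, -0.0962, 0.1837]
orientation: [-0.0, 0.66, 0.752, -0.0]
wrist_force: [-0.3, 0.5, -1.8]
finger_gap: 0.0178
```

Call:
{"fn": "servo_tool", "kwargs": {"increments": [{"claw": 1,"x": -0.5,"y": -0.2,"z": 0,"ax": 0,"ay": 0,"az": 0.1},{"claw": 1,"x": -0.4,"y": -0.15,"z": 0,"ax": 0,"ay": 0,"az": 0.1},{"claw": 1,"x": -0.3,"y": -0.1,"z": 0,"ax": 0,"ay": 0,"az": 0.05},{"claw": 1,"x": -0.2,"y": -0.1,"z": 0,"ax": 0,"ay": 0,"az": 0},{"claw": 1,"x": 0,"y": 0,"z": 0,"ax": 0,"ay": 0,"az": 0}]}}

```text
clock: 14.5
tcp_pos: [0.4717, -0.1098, 0.1837]
orientation: [0.0, 0.647, 0.763, 0.0]
wrist_force: [0.8, 0.3, -2.3]
finger_gap: 0.0184
```

```bash
python3 look.py p1 top,160,150,160,120 side,170,90,120,90
```

```text
top 160 150 5.0
side 170 90 6.666666666666667
clock 14.9
tcp_pos [ 0.4725 -0.1095  0.1834]
orientation [-1.000e-04  6.465e-01  7.629e-01  0.000e+00]
wrist_force [ 0.3687 -0.1434 -3.1427]
ft_torque [-0.27   -0.074  -0.0625]
finger_gap 0.0182
joint_pos [-3.9350e-01  1.7150e-01 -3.0120e-01  1.0982e+00  1.0000e-04  1.0126e+00]
```

View pics/top_p1.png

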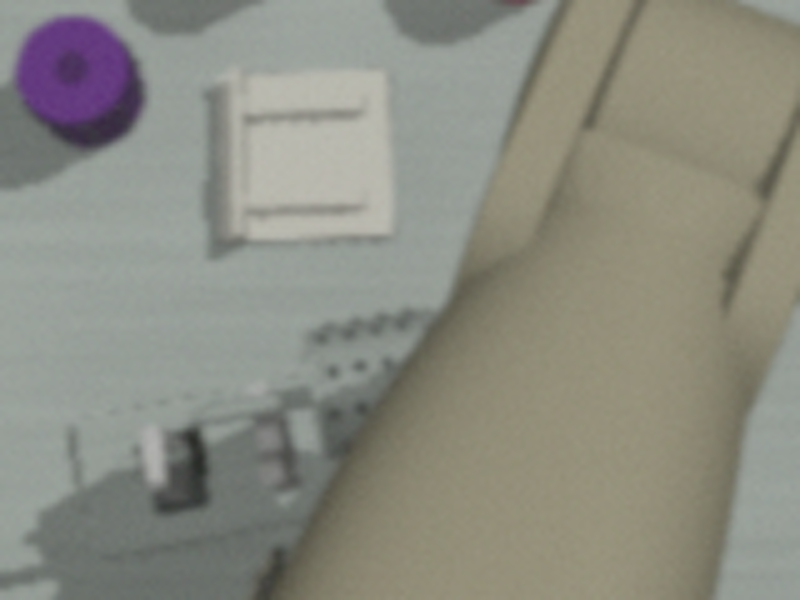

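View pics/side_p1.png

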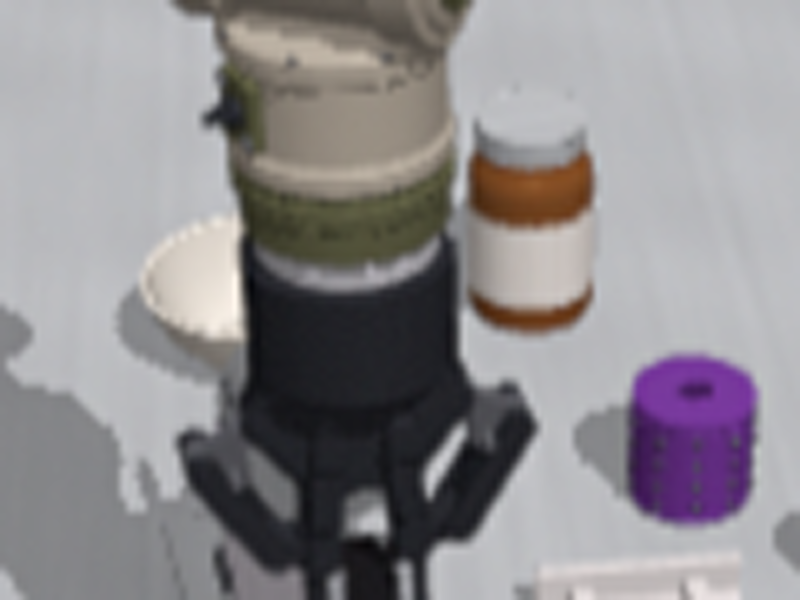

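```bash
python3 - <<'E'
from ov import *
yaw=np.radians(9.45);t=[.4718,-.1097,.1835]
d=np.array(t[:2])+.1201*np.array([-np.sin(yaw),np.cos(yaw)])
drawov("p1",{"top":(180,190,80,60)},[*d,.181],t,yaw)
E
```

```text
(no output)
```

View pics/top_p1_ov.png

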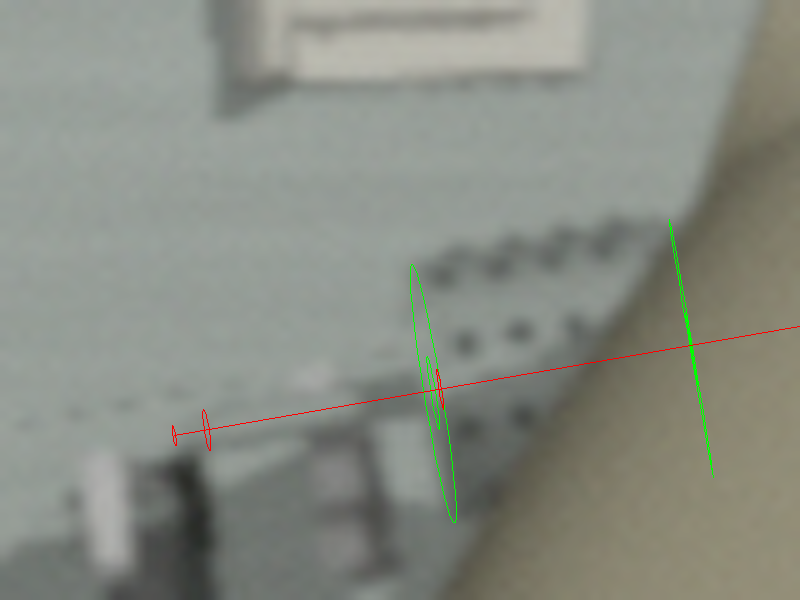

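Call:
{"fn": "servo_tool", "kwargs": {"increments": [{"claw": 1,"x": -0.04,"y": 0,"z": -0.3,"ax": 0,"ay": 0,"az": 0},{"claw": 1,"x": 0,"y": 0,"z": -0.5,"ax": 0,"ay": 0,"az": 0},{"claw": 1,"x": 0,"y": 0,"z": -0.5,"ax": 0,"ay": 0,"az": 0},{"claw": 1,"x": 0,"y": 0,"z": -0.4,"ax": 0,"ay": 0,"az": 0},{"claw": 1,"x": 0,"y": 0,"z": -0.3,"ax": 0,"ay": 0,"az": 0}]}}

```text
clock: 15.4
tcp_pos: [0.4708, -0.1094, 0.1324]
orientation: [-0.001, 0.647, 0.763, -0.0]
wrist_force: [-0.0, -0.2, -2.5]
finger_gap: 0.0182
```

```bash
python3 look.py p2 top,180,190,80,60; python3 - <<'E'
from ov import *
yaw=np.radians(9.45);t=[.4712,-.1097,.1335]
d=np.array(t[:2])+.1201*np.array([-np.sin(yaw),np.cos(yaw)])
drawov("p2",{"top":(180,190,80,60)},[*d,.131],t,yaw)
E
```

```text
top 180 190 10.0
clock 15.6
tcp_pos [ 0.4713 -0.1096  0.1336]
orientation [-0.      0.6466  0.7628  0.    ]
wrist_force [ 0.7726  0.3195 -1.8921]
ft_torque [-0.2724 -0.066  -0.0056]
finger_gap 0.0177
joint_pos [-3.9460e-01  2.0750e-01 -3.8690e-01  9.7640e-01  1.0000e-04  1.0117e+00]
```

View pics/top_p2_ov.png

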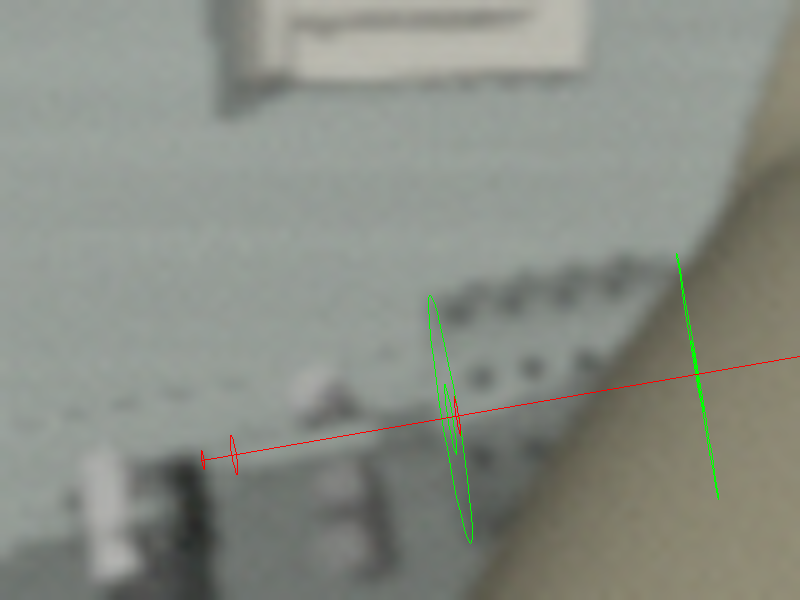

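Call:
{"fn": "servo_tool", "kwargs": {"increments": [{"claw": 1,"x": 0,"y": 0,"z": -0.4,"ax": 0,"ay": 0,"az": 0},{"claw": 1,"x": 0,"y": 0,"z": -0.5,"ax": 0,"ay": 0,"az": 0},{"claw": 1,"x": 0,"y": 0,"z": -0.4,"ax": 0,"ay": 0,"az": 0},{"claw": 1,"x": 0,"y": 0,"z": -0.2,"ax": 0,"ay": 0,"az": 0},{"claw": 1,"x": 0,"y": 0,"z": 0,"ax": 0,"ay": 0,"az": 0}]}}

```text
clock: 16.1
tcp_pos: [0.4707, -0.1094, 0.0952]
orientation: [-0.001, 0.647, 0.763, -0.0]
wrist_force: [-0.5, 0.1, -3.9]
finger_gap: 0.0183
```

Call:
{"fn": "servo_tool", "kwargs": {"increments": [{"claw": 1,"x": 0,"y": 0,"z": -0.15,"ax": 0,"ay": 0,"az": 0},{"claw": 1,"x": 0,"y": 0,"z": -0.1,"ax": 0,"ay": 0,"az": 0},{"claw": 1,"x": 0,"y": 0,"z": -0.05,"ax": 0,"ay": 0,"az": 0},{"claw": 1,"x": 0,"y": 0,"z": 0,"ax": 0,"ay": 0,"az": 0}]}}

```text
clock: 16.5
tcp_pos: [0.4713, -0.1096, 0.0885]
orientation: [0.0, 0.647, 0.763, 0.0]
wrist_force: [-0.2, 1.0, -2.5]
finger_gap: 0.0183
```

```bash
python3 look.py p3 top,180,190,80,60; python3 - <<'E'
from ov import *
yaw=np.radians(9.45);t=[.4712,-.1097,.0865]
d=np.array(t[:2])+.1201*np.array([-np.sin(yaw),np.cos(yaw)])
drawov("p3",{"top":(180,190,80,60)},[*d,.084],t,yaw)
E
```

```text
top 180 190 10.0
clock 16.7
tcp_pos [ 0.4714 -0.1097  0.0887]
orientation [2.000e-04 6.466e-01 7.628e-01 1.000e-04]
wrist_force [-0.4041  0.5903 -2.3288]
ft_torque [-0.1688 -0.1121 -0.0107]
finger_gap 0.0178
joint_pos [-0.3947  0.2517 -0.453   0.8657  0.      1.0117]
```

View pics/top_p3_ov.png

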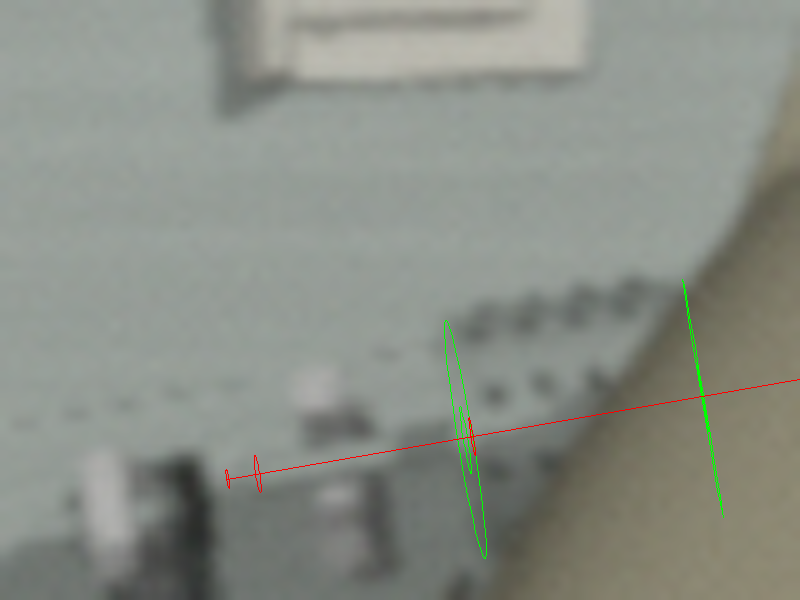

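Call:
{"fn": "servo_tool", "kwargs": {"increments": [{"claw": 1,"x": 0,"y": 0,"z": -0.08,"ax": 0,"ay": 0,"az": 0},{"claw": 1,"x": 0,"y": 0,"z": -0.06,"ax": 0,"ay": 0,"az": 0},{"claw": 1,"x": 0,"y": 0,"z": 0,"ax": 0,"ay": 0,"az": 0}]}}

```text
clock: 17.0
tcp_pos: [0.471, -0.1095, 0.0848]
orientation: [-0.0, 0.647, 0.763, -0.0]
wrist_force: [0.3, 0.7, -2.3]
finger_gap: 0.0183
```

```bash
python3 - <<'E'
from workcell import env;s=env.get_state();print(s['tcp_pos'],s['wrist_force'],s['ft_torque'])
E
```

```text
[ 0.470972   -0.10948459  0.08478084] [ 0.34509068  0.74000094 -2.29221111] [-0.21985767  0.05088443  0.05464725]
```

Call:
{"fn": "servo_tool", "kwargs": {"increments": [{"claw": 1,"x": 0,"y": 0,"z": -0.04,"ax": 0,"ay": 0,"az": 0},{"claw": 1,"x": 0,"y": 0,"z": -0.03,"ax": 0,"ay": 0,"az": 0},{"claw": 1,"x": 0,"y": 0,"z": 0,"ax": 0,"ay": 0,"az": 0}]}}

```text
clock: 17.3
tcp_pos: [0.4712, -0.1096, 0.0836]
orientation: [0.0, 0.647, 0.763, 0.0]
wrist_force: [-1.8, 0.6, 2.9]
finger_gap: 0.0179
```

```bash
python3 - <<'E'
from workcell import env;s=env.get_state();print(s['tcp_pos'],s['wrist_force'],s['ft_torque'])
E
```

```text
[ 0.4712334  -0.10956573  0.08359327] [-1.77058851  0.59461905  2.92511699] [0.09905223 0.37651994 0.10940228]
```

Call:
{"fn": "servo_tool", "kwargs": {"increments": [{"claw": 1,"x": -0.02,"y": 0,"z": 0.01,"ax": 0,"ay": 0,"az": 0},{"claw": 1,"x": -0.006,"y": 0.04,"z": 0,"ax": 0,"ay": 0,"az": 0},{"claw": 1,"x": -0.007,"y": 0.04,"z": 0,"ax": 0,"ay": 0,"az": 0},{"claw": 1,"x": -0.006,"y": 0.04,"z": 0,"ax": 0,"ay": 0,"az": 0},{"claw": 1,"x": 0,"y": 0,"z": 0,"ax": 0,"ay": 0,"az": 0}]}}

```text
clock: 17.8
tcp_pos: [0.4706, -0.1067, 0.0838]
orientation: [0.0, 0.647, 0.763, 0.0]
wrist_force: [-0.5, -1.7, 1.5]
finger_gap: 0.0182
```

```bash
cat > fs.py <<'E'
from workcell import env
import numpy as np
a=np.array([-.164,.9865,0]);t0=np.array([.4718,-.1143,.0834])
F=[];P=[];T=[]
for i in range(4):
    s=env.get_state();F.append(s['wrist_force']);P.append(s['tcp_pos']);T.append(s['ft_torque']);env.read_camera("side")
F=np.mean(F,0);P=np.mean(P,0)
print("clk",round(float(s['clock']),2),"P",P.round(4),"F",F.round(2),"T",np.mean(T,0).round(3),"axial",round(F@a,2),"adv mm",round((P-t0)@a*1e3,2))
E
python3 fs.py
```

```text
clk 17.95 P [ 0.4706 -0.1067  0.0838] F [-0.01 -2.02  1.54] T [-0.318 -0.     0.054] axial -1.99 adv mm 7.67
```

Call:
{"fn": "servo_tool", "kwargs": {"increments": [{"claw": 1,"x": -0.006,"y": 0.04,"z": 0,"ax": 0,"ay": 0,"az": 0},{"claw": 1,"x": -0.007,"y": 0.04,"z": 0,"ax": 0,"ay": 0,"az": 0},{"claw": 1,"x": -0.006,"y": 0.04,"z": 0,"ax": 0,"ay": 0,"az": 0},{"claw": 1,"x": 0,"y": 0,"z": 0,"ax": 0,"ay": 0,"az": 0}]}}

```text
clock: 18.4
tcp_pos: [0.4699, -0.1034, 0.0836]
orientation: [0.0, 0.647, 0.763, 0.0]
wrist_force: [1.0, -2.4, 2.0]
finger_gap: 0.0181
```

```bash
python3 fs.py
```

```text
clk 18.55 P [ 0.4699 -0.1034  0.0836] F [ 0.31 -1.61  2.36] T [-0.225 -0.136 -0.026] axial -1.64 adv mm 11.02
```

Call:
{"fn": "servo_tool", "kwargs": {"increments": [{"claw": 1,"x": -0.006,"y": 0.04,"z": 0,"ax": 0,"ay": 0,"az": 0},{"claw": 1,"x": -0.007,"y": 0.04,"z": 0,"ax": 0,"ay": 0,"az": 0},{"claw": 1,"x": 0,"y": 0,"z": 0,"ax": 0,"ay": 0,"az": 0}]}}

```text
clock: 18.9
tcp_pos: [0.4696, -0.1018, 0.0837]
orientation: [0.0, 0.647, 0.763, -0.0]
wrist_force: [0.8, -3.1, 3.3]
finger_gap: 0.0178
```

```bash
python3 fs.py
```

```text
clk 19.05 P [ 0.4696 -0.1018  0.0837] F [ 0.73 -3.52  2.52] T [-0.569 -0.057  0.028] axial -3.6 adv mm 12.69
```

Call:
{"fn": "servo_tool", "kwargs": {"increments": [{"claw": 1,"x": -0.006,"y": 0.04,"z": 0,"ax": 0,"ay": 0,"az": 0},{"claw": 1,"x": -0.007,"y": 0.04,"z": 0,"ax": 0,"ay": 0,"az": 0},{"claw": 1,"x": 0,"y": 0,"z": 0,"ax": 0,"ay": 0,"az": 0}]}}

```text
clock: 19.4
tcp_pos: [0.4696, -0.1009, 0.0838]
orientation: [0.001, 0.647, 0.763, -0.001]
wrist_force: [1.7, -7.8, 1.5]
finger_gap: 0.0182
```

```bash
python3 fs.py
```

```text
clk 19.55 P [ 0.4696 -0.1009  0.0838] F [ 0.69 -8.23  1.91] T [-1.332 -0.114  0.149] axial -8.23 adv mm 13.59
```

Call:
{"fn": "servo_tool", "kwargs": {"increments": [{"claw": 1,"x": -0.006,"y": 0.04,"z": 0,"ax": 0,"ay": 0,"az": 0},{"claw": 1,"x": -0.007,"y": 0.04,"z": 0,"ax": 0,"ay": 0,"az": 0},{"claw": 1,"x": -0.006,"y": 0.04,"z": 0,"ax": 0,"ay": 0,"az": 0},{"claw": 1,"x": 0,"y": 0,"z": 0,"ax": 0,"ay": 0,"az": 0}]}}

```text
clock: 20.0
tcp_pos: [0.4691, -0.098, 0.0838]
orientation: [0.001, 0.647, 0.763, -0.001]
wrist_force: [0.1, -8.2, 1.7]
finger_gap: 0.0184
```

```bash
python3 fs.py
```

```text
clk 20.15 P [ 0.4691 -0.098   0.0838] F [ 0.63 -7.8   1.82] T [-1.416 -0.099  0.166] axial -7.8 adv mm 16.53
```

Call:
{"fn": "servo_tool", "kwargs": {"increments": [{"claw": 1,"x": -0.006,"y": 0.04,"z": 0,"ax": 0,"ay": 0,"az": 0},{"claw": 1,"x": -0.007,"y": 0.04,"z": 0,"ax": 0,"ay": 0,"az": 0},{"claw": 1,"x": -0.006,"y": 0.04,"z": 0,"ax": 0,"ay": 0,"az": 0},{"claw": 1,"x": 0,"y": 0,"z": 0,"ax": 0,"ay": 0,"az": 0}]}}

```text
clock: 20.6
tcp_pos: [0.4686, -0.095, 0.0838]
orientation: [0.001, 0.647, 0.763, -0.001]
wrist_force: [0.5, -9.0, 2.5]
finger_gap: 0.0182
```

```bash
python3 fs.py
```

```text
clk 20.75 P [ 0.4687 -0.095   0.0838] F [ 0.5  -8.51  1.72] T [-1.433 -0.102  0.199] axial -8.48 adv mm 19.57
```

Steady 8 N, so the stop is sliding. I'll continue the same way.

Call:
{"fn": "servo_tool", "kwargs": {"increments": [{"claw": 1,"x": -0.006,"y": 0.04,"z": 0,"ax": 0,"ay": 0,"az": 0},{"claw": 1,"x": -0.007,"y": 0.04,"z": 0,"ax": 0,"ay": 0,"az": 0},{"claw": 1,"x": -0.004,"y": 0.03,"z": 0,"ax": 0,"ay": 0,"az": 0},{"claw": 1,"x": 0,"y": 0,"z": 0,"ax": 0,"ay": 0,"az": 0}]}}

```text
clock: 21.2
tcp_pos: [0.4682, -0.0922, 0.0838]
orientation: [0.001, 0.647, 0.763, -0.001]
wrist_force: [0.8, -8.5, 1.3]
finger_gap: 0.0181
```

```bash
python3 fs.py
```

```text
clk 21.35 P [ 0.4682 -0.0923  0.0838] F [ 0.42 -8.36  2.1 ] T [-1.468 -0.081  0.21 ] axial -8.32 adv mm 22.33
```

Call:
{"fn": "servo_tool", "kwargs": {"increments": [{"claw": 1,"x": -0.003,"y": 0.02,"z": 0,"ax": 0,"ay": 0,"az": 0},{"claw": 1,"x": -0.003,"y": 0.02,"z": 0,"ax": 0,"ay": 0,"az": 0},{"claw": 1,"x": 0,"y": 0,"z": 0,"ax": 0,"ay": 0,"az": 0}]}}

```text
clock: 21.7
tcp_pos: [0.4681, -0.0913, 0.0838]
orientation: [0.001, 0.647, 0.763, -0.001]
wrist_force: [-0.5, -8.5, 2.2]
finger_gap: 0.0179
```

```bash
python3 fs.py
```

```text
clk 21.85 P [ 0.468  -0.0913  0.0838] F [ 0.38 -8.55  1.85] T [-1.484 -0.069  0.23 ] axial -8.5 adv mm 23.31
```

Call:
{"fn": "servo_tool", "kwargs": {"increments": [{"claw": 1,"x": -0.003,"y": 0.02,"z": 0,"ax": 0,"ay": 0,"az": 0},{"claw": 1,"x": -0.003,"y": 0.02,"z": 0,"ax": 0,"ay": 0,"az": 0},{"claw": 1,"x": 0,"y": 0,"z": 0,"ax": 0,"ay": 0,"az": 0}]}}

```text
clock: 22.2
tcp_pos: [0.4679, -0.0903, 0.0838]
orientation: [0.001, 0.647, 0.763, -0.001]
wrist_force: [0.0, -8.8, 3.2]
finger_gap: 0.0185
```

```bash
python3 fs.py
```

```text
clk 22.35 P [ 0.4679 -0.0903  0.0838] F [ 0.28 -8.47  2.13] T [-1.468 -0.063  0.239] axial -8.4 adv mm 24.3
```

Call:
{"fn": "servo_tool", "kwargs": {"increments": [{"claw": 1,"x": -0.003,"y": 0.02,"z": 0,"ax": 0,"ay": 0,"az": 0},{"claw": 1,"x": 0,"y": 0,"z": 0,"ax": 0,"ay": 0,"az": 0}]}}

```text
clock: 22.6
tcp_pos: [0.4678, -0.0898, 0.0838]
orientation: [0.001, 0.647, 0.763, -0.001]
wrist_force: [0.6, -9.3, 2.3]
finger_gap: 0.0182
```

```bash
python3 fs.py
```

```text
clk 22.75 P [ 0.4678 -0.0898  0.0838] F [ 0.55 -8.96  2.15] T [-1.468 -0.048  0.235] axial -8.93 adv mm 24.79
```

Call:
{"fn": "servo_tool", "kwargs": {"increments": [{"claw": 1,"x": -0.003,"y": 0.02,"z": 0,"ax": 0,"ay": 0,"az": 0},{"claw": 1,"x": 0,"y": 0,"z": 0,"ax": 0,"ay": 0,"az": 0}]}}

```text
clock: 23.0
tcp_pos: [0.4678, -0.0896, 0.0838]
orientation: [0.002, 0.647, 0.763, -0.001]
wrist_force: [0.5, -9.9, 1.8]
finger_gap: 0.0183
```

```bash
python3 fs.py
```

```text
clk 23.15 P [ 0.4678 -0.0896  0.0838] F [ 0.39 -9.51  1.88] T [-1.692 -0.061  0.244] axial -9.44 adv mm 25.0
```

Call:
{"fn": "servo_tool", "kwargs": {"increments": [{"claw": 1,"x": -0.003,"y": 0.02,"z": 0,"ax": 0,"ay": 0,"az": 0},{"claw": 1,"x": 0,"y": 0,"z": 0,"ax": 0,"ay": 0,"az": 0}]}}

```text
clock: 23.4
tcp_pos: [0.4679, -0.0895, 0.0838]
orientation: [0.002, 0.647, 0.763, -0.002]
wrist_force: [-0.5, -11.3, 0.7]
finger_gap: 0.0178
```

```bash
python3 fs.py
```

```text
clk 23.55 P [ 0.4679 -0.0895  0.0839] F [  0.19 -11.41   0.94] T [-1.936 -0.056  0.29 ] axial -11.29 adv mm 25.08
```

Call:
{"fn": "servo_tool", "kwargs": {"increments": [{"claw": 1,"x": -0.003,"y": 0.02,"z": 0,"ax": 0,"ay": 0,"az": 0},{"claw": 1,"x": 0,"y": 0,"z": 0,"ax": 0,"ay": 0,"az": 0}]}}

```text
clock: 23.8
tcp_pos: [0.4679, -0.0894, 0.0839]
orientation: [0.002, 0.647, 0.762, -0.002]
wrist_force: [1.6, -12.5, 0.7]
finger_gap: 0.018
```

```bash
python3 fs.py
```

```text
clk 23.95 P [ 0.4679 -0.0894  0.0839] F [  0.78 -12.68   0.56] T [-2.177 -0.089  0.323] axial -12.64 adv mm 25.17
```

Call:
{"fn": "servo_tool", "kwargs": {"increments": [{"claw": 1,"x": -0.003,"y": 0.02,"z": 0,"ax": 0,"ay": 0,"az": 0},{"claw": 1,"x": 0,"y": 0,"z": 0,"ax": 0,"ay": 0,"az": 0}]}}

```text
clock: 24.2
tcp_pos: [0.468, -0.0894, 0.084]
orientation: [0.003, 0.647, 0.762, -0.002]
wrist_force: [1.1, -14.4, 1.2]
finger_gap: 0.0182
```

```bash
python3 fs.py
```

```text
clk 24.35 P [ 0.468  -0.0893  0.0839] F [  0.83 -14.17   0.78] T [-2.446 -0.081  0.38 ] axial -14.12 adv mm 25.24
```

Call:
{"fn": "servo_tool", "kwargs": {"increments": [{"claw": 1,"x": 0.007,"y": -0.04,"z": 0,"ax": 0,"ay": 0,"az": 0},{"claw": 1,"x": 0.007,"y": -0.04,"z": 0,"ax": 0,"ay": 0,"az": 0},{"claw": 1,"x": 0.007,"y": -0.04,"z": 0,"ax": 0,"ay": 0,"az": 0},{"claw": 1,"x": 0,"y": 0,"z": 0,"ax": 0,"ay": 0,"az": 0}]}}

```text
clock: 24.8
tcp_pos: [0.4678, -0.0897, 0.0837]
orientation: [0.0, 0.647, 0.763, -0.0]
wrist_force: [0.7, -5.1, 3.9]
finger_gap: 0.0182
```

```bash
python3 fs.py
```

```text
clk 24.95 P [ 0.4678 -0.0897  0.0837] F [ 1.03 -5.3   3.5 ] T [-0.91  -0.143  0.129] axial -5.4 adv mm 24.9
```

Call:
{"fn": "servo_tool", "kwargs": {"increments": [{"claw": 1,"x": 0.005,"y": -0.03,"z": 0.01,"ax": 0,"ay": 0,"az": 0},{"claw": 1,"x": 0.005,"y": -0.03,"z": 0,"ax": 0,"ay": 0,"az": 0},{"claw": 1,"x": 0,"y": 0,"z": 0,"ax": 0,"ay": 0,"az": 0}]}}

```text
clock: 25.3
tcp_pos: [0.4677, -0.09, 0.0837]
orientation: [-0.001, 0.646, 0.763, 0.001]
wrist_force: [1.2, 1.2, 3.2]
finger_gap: 0.0182
```

```bash
python3 fs.py
```

```text
clk 25.45 P [ 0.4677 -0.09    0.0837] F [1.51 1.24 3.06] T [ 0.283 -0.185  0.003] axial 0.98 adv mm 24.63
```

Call:
{"fn": "servo_tool", "kwargs": {"increments": [{"claw": 0.74,"x": 0,"y": 0,"z": 0,"ax": 0,"ay": 0,"az": 0},{"claw": 0.7,"x": 0,"y": 0,"z": 0,"ax": 0,"ay": 0,"az": 0},{"claw": 0.65,"x": 0,"y": 0,"z": 0,"ax": 0,"ay": 0,"az": 0},{"claw": 0.55,"x": 0,"y": 0,"z": 0,"ax": 0,"ay": 0,"az": 0},{"claw": 0.4,"x": 0,"y": 0,"z": 0,"ax": 0,"ay": 0,"az": 0}], "newtons": 20}}

```text
clock: 26.0
tcp_pos: [0.4677, -0.0909, 0.0837]
orientation: [-0.0, 0.647, 0.763, -0.0]
wrist_force: [0.8, 0.3, 0.4]
finger_gap: 0.0506
```

Call:
{"fn": "servo_tool", "kwargs": {"increments": [{"claw": 0.3,"x": 0,"y": 0,"z": 0,"ax": 0,"ay": 0,"az": 0},{"claw": 0.25,"x": 0,"y": 0,"z": 0,"ax": 0,"ay": 0,"az": 0},{"claw": 0.25,"x": 0,"y": 0,"z": 0,"ax": 0,"ay": 0,"az": 0}]}}

```text
clock: 26.3
tcp_pos: [0.4679, -0.0909, 0.0838]
orientation: [0.0, 0.647, 0.763, 0.0]
wrist_force: [-1.0, -0.1, 0.8]
finger_gap: 0.0642
```

```bash
python3 look.py r1 side,180,130,130,97
```

```text
side 180 130 6.153846153846154
clock 26.5
tcp_pos [ 0.4679 -0.0908  0.0838]
orientation [0.     0.6466 0.7628 0.    ]
wrist_force [ 0.0756 -0.2129 -0.8456]
ft_torque [ 0.0473  0.0163 -0.0796]
finger_gap 0.0642
joint_pos [-0.3604  0.2447 -0.4767  0.8492  0.      1.0459]
```

View pics/side_r1.png

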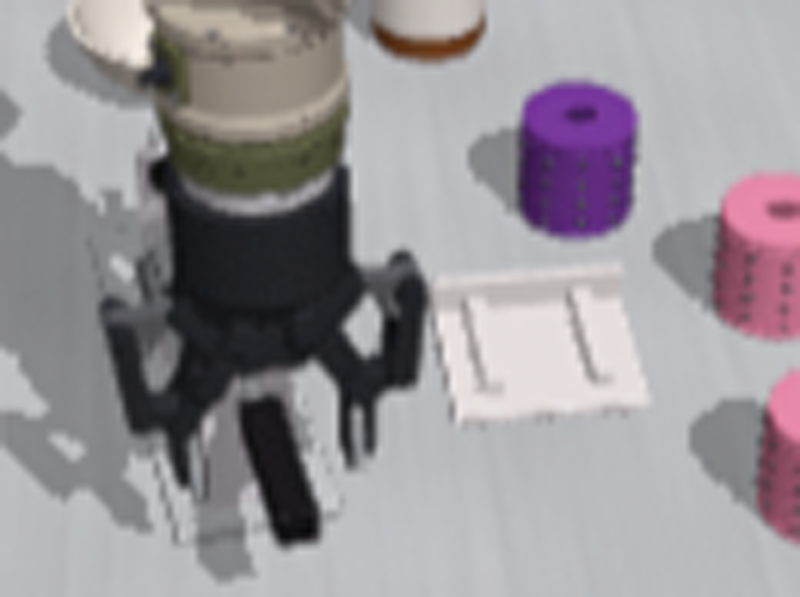

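Call:
{"fn": "servo_tool", "kwargs": {"increments": [{"claw": 0.25,"x": 0,"y": 0,"z": 0.3,"ax": 0,"ay": 0,"az": 0},{"claw": 0.25,"x": 0,"y": 0,"z": 0.6,"ax": 0,"ay": 0,"az": 0},{"claw": 0.2,"x": 0,"y": 0,"z": 0.9,"ax": 0,"ay": 0,"az": 0},{"claw": 0.1,"x": 0,"y": 0,"z": 1,"ax": 0,"ay": 0,"az": 0},{"claw": 0,"x": 0,"y": 0,"z": 1,"ax": 0,"ay": 0,"az": 0}]}}

```text
clock: 27.0
tcp_pos: [0.4678, -0.0908, 0.1802]
orientation: [0.0, 0.647, 0.763, 0.0]
wrist_force: [1.7, -0.9, -0.1]
finger_gap: 0.0854
```

Call:
{"fn": "servo_tool", "kwargs": {"increments": [{"claw": 0,"x": -0.2,"y": -0.8,"z": 0.6,"ax": 0,"ay": 0,"az": 0},{"claw": 0,"x": -0.3,"y": -0.9,"z": 0,"ax": 0,"ay": 0,"az": 0},{"claw": 0,"x": -0.3,"y": -0.9,"z": 0,"ax": 0,"ay": 0,"az": 0},{"claw": 0,"x": -0.3,"y": -0.9,"z": 0,"ax": 0,"ay": 0,"az": 0},{"claw": 0,"x": -0.3,"y": -0.9,"z": 0,"ax": 0,"ay": 0,"az": 0}]}}

```text
clock: 27.5
tcp_pos: [0.4326, -0.2017, 0.1946]
orientation: [0.0, 0.647, 0.763, 0.0]
wrist_force: [-1.2, 1.1, 0.3]
finger_gap: 0.0852
```

Call:
{"fn": "servo_tool", "kwargs": {"increments": [{"claw": 0,"x": -0.4,"y": -0.9,"z": 0,"ax": 0,"ay": 0,"az": 0},{"claw": 0,"x": -0.4,"y": -0.9,"z": 0,"ax": 0,"ay": 0,"az": 0},{"claw": 0,"x": -0.4,"y": -0.8,"z": 0,"ax": 0,"ay": 0,"az": 0},{"claw": 0,"x": -0.3,"y": -0.6,"z": 0,"ax": 0,"ay": 0,"az": 0},{"claw": 0,"x": 0,"y": 0,"z": 0,"ax": 0,"ay": 0,"az": 0}]}}

```text
clock: 28.0
tcp_pos: [0.3948, -0.2825, 0.1943]
orientation: [0.0, 0.648, 0.762, -0.0]
wrist_force: [0.7, 0.7, 0.2]
finger_gap: 0.0856
```

```bash
python3 look.py e1 side,180,130,110,82 top,180,195,120,80
```

```text
side 180 130 7.2727272727272725
top 180 195 6.666666666666667
clock 28.4
tcp_pos [ 0.3957 -0.2802  0.1939]
orientation [1.000e-04 6.462e-01 7.632e-01 1.000e-04]
wrist_force [ 1.1357  0.3479 -0.8343]
ft_torque [-0.01    0.0104  0.0025]
finger_gap 0.0855
joint_pos [-7.8210e-01  1.6450e-01 -2.8300e-01  1.1231e+00  1.0000e-04  6.2310e-01]
```

View pics/side_e1.png

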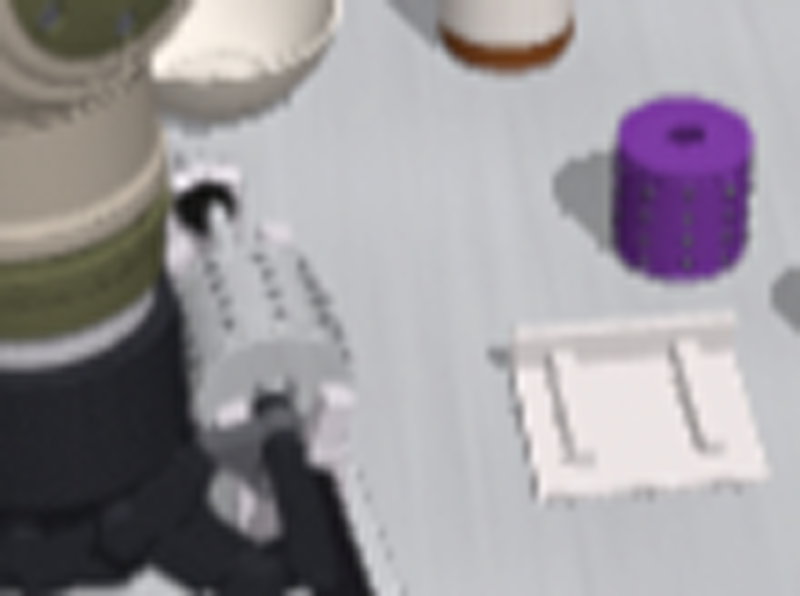

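View pics/top_e1.png

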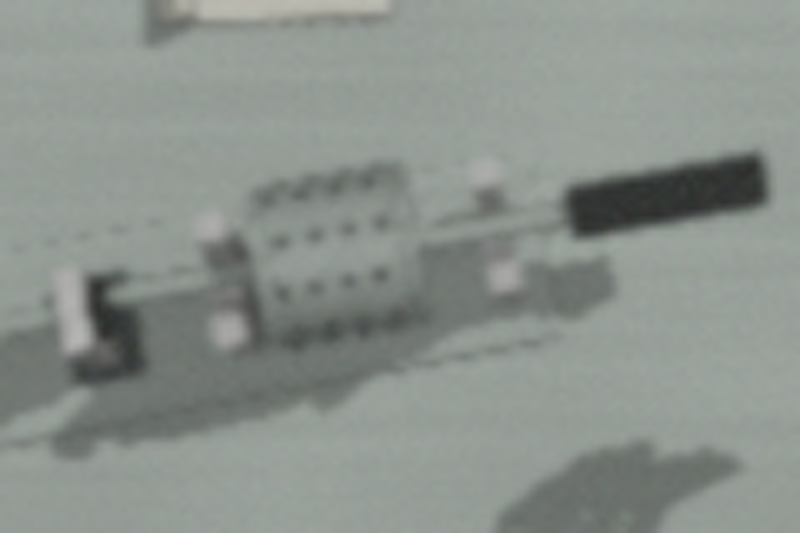

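```bash
python3 -c "
from workcell import env
print(env.hand_in())"
```

```text
the job is handed in; nothing more can be done
None
```

The job is done and handed in at about 28 s of the 62 s allowed. I took the rod by its handle, threaded it through the steel drum, and carried the drum over on it. I then laid the rod back in both notches, pushed the stop home and let go.

- **Stop:** contact came about 12.5 mm past the rod's starting position. The force held at 8 to 9 N including notch friction, slightly above the 7 to 8 N expected. It then rose steeply to 14 N at 25 mm, so the stop travelled about 12 mm. The highest axial force I read was 14 N, against the 22 N limit.
- **Drum and rod:** the last pictures show the rod in both notches with the drum hanging between the posts, nearer the +y post. The tray is empty and the gripper is clear.
- **Drum contact:** I felt no measurable force on the drum while threading, and the gripper never touched it.
- **Other objects:** the arm was never near the jar, bowl or box grater. I did not check their positions again at the end.
- **Disagreements:** my first estimate of the drum was about 4 mm off in x and 2° off in yaw. I corrected it against the pictures before threading. After I backed off to relieve the load, the gripper sat about 0.6 mm behind the home position; the stop stays where it is left.

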